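# Lock the painting turntable and load it with the sound castings

## Task

Get the painting turntable ready: turn its grey disc by the black handle until the disc's keyway lines up with the slot in the blue stop block, then lay the red key down into both, fully home, so that the disc is locked. Once it is locked, stand every whole yellow tower casting upright on the disc; the snapped, short ones go into the grey reject tray, at any time. Leave the jar, the paint pot and the brush alone.

Things in the scene. Friction and masses are not known exactly. Their poses are not given: they have to be found in the camera images.
- stand: the fixed black foot of the turntable, round, 150 mm across, with a blue stop block (62 mm long, 64 mm wide, 50 mm high) on an arm on its +x side. Origin on the table under the disc's axis; its x axis points from the disc's axis to the stop block, whose near face is 110 mm and far face 172 mm from the axis; z is up.
- disc (a joint): turning angle of the grey disc about the vertical, rad, anticlockwise positive seen from above; at 0 the disc's keyway lines up with the stop block's slot. Range -2.9 to 2.9; it turns against a light friction (0.1 N m) and stays where it is left. It starts between 0.7 and 2.3 from lined up.
- disc_top (a point): centre of the grey disc's top face, 50 mm above the table, on the turning axis; x points along the keyway, outwards. The disc is 210 mm across and flat except for the handle in the middle (steel boss 44 mm across, 10 mm high, under it) and the keyway.
- handle (a point): grip point on the turning axis, in the black bar handle on the middle of the disc, 82 mm above the table: the bar is 60 mm long along this frame's x (which points along the keyway, outwards), 16 mm thick along y, and reaches from 22 mm below this point to 14 mm above it.
- keyway (a point): mouth of the disc's keyway at the disc's edge, on the keyway's floor (32 mm above the table); x points outwards along the keyway. The keyway is a radial groove open above and at the edge, with a yellow floor, 30 mm wide, 18 mm deep, and runs from 54 mm to 105 mm from the axis.
- slot (a point): fixed: the middle of the place where the key belongs, on the floor level of keyway and slot (32 mm above the table), 108 mm from the disc's axis; x points outwards along the slot. The slot in the stop block has a yellow floor, is 30 mm wide and 18 mm deep, open above and towards the disc, from 110 mm to 162 mm from the axis, with a closed far end.
- key_center (a point): centre (30 mm above the underside) of the loose red locking key: a bar 96 mm long (x), 24 mm wide (y), 16 mm high, lower edges tapered, with a grip fin on its middle 36 mm long (x), 14 mm thick (y), rising to 60 mm above the underside. Either end may point outwards. 160 g. Starts standing on its underside. When home, the bar lies 2 mm below the disc's top face and this point 30 mm above slot.
- t1 (a point): a yellow tower casting: base 56 mm across, 14 mm high; stem 36 mm across. WHOLE: 100 mm tall, four teeth on its flat top. SNAPPED: 45 to 61 mm tall, slanting broken top. All start standing on the table. This point is on the axis, 50 mm above the underside of a whole one, 30 mm above that of a snapped one: its starting height tells the kind. z: the casting's upward axis. None if absent.
- t2 (a point): a yellow tower casting: base 56 mm across, 14 mm high; stem 36 mm across. WHOLE: 100 mm tall, four teeth on its flat top. SNAPPED: 45 to 61 mm tall, slanting broken top. All start standing on the table. This point is on the axis, 50 mm above the underside of a whole one, 30 mm above that of a snapped one: its starting height tells the kind. z: the casting's upward axis. None if absent.
- t3 (a point): a yellow tower casting: base 56 mm across, 14 mm high; stem 36 mm across. WHOLE: 100 mm tall, four teeth on its flat top. SNAPPED: 45 to 61 mm tall, slanting broken top. All start standing on the table. This point is on the axis, 50 mm above the underside of a whole one, 30 mm above that of a snapped one: its starting height tells the kind. z: the casting's upward axis. None if absent.
- t4 (a point): a yellow tower casting: base 56 mm across, 14 mm high; stem 36 mm across. WHOLE: 100 mm tall, four teeth on its flat top. SNAPPED: 45 to 61 mm tall, slanting broken top. All start standing on the table. This point is on the axis, 50 mm above the underside of a whole one, 30 mm above that of a snapped one: its starting height tells the kind. z: the casting's upward axis. None if absent.
- t5 (a point): a yellow tower casting: base 56 mm across, 14 mm high; stem 36 mm across. WHOLE: 100 mm tall, four teeth on its flat top. SNAPPED: 45 to 61 mm tall, slanting broken top. All start standing on the table. This point is on the axis, 50 mm above the underside of a whole one, 30 mm above that of a snapped one: its starting height tells the kind. z: the casting's upward axis. None if absent.
- t6 (a point): a yellow tower casting: base 56 mm across, 14 mm high; stem 36 mm across. WHOLE: 100 mm tall, four teeth on its flat top. SNAPPED: 45 to 61 mm tall, slanting broken top. All start standing on the table. This point is on the axis, 50 mm above the underside of a whole one, 30 mm above that of a snapped one: its starting height tells the kind. z: the casting's upward axis. None if absent.
- tray: the fixed grey reject tray, open above, 150 mm (x) by 220 mm (y), 40 mm high, walls and floor 4 mm. Origin under its centre.
- jar: bystander: glass jar with steel cap, 72 mm across, 105 mm tall; origin under its centre.
- pot: bystander: small white paint pot with blue cap, 48 mm across, 55 mm tall; origin under its centre.
- brush: bystander: paint brush 180 mm long lying on the table; origin under its middle, x along it.

How it is judged:
On the way, in this order (a step that is already met when the one before it is completed fails the run):
1. the disc is turned until its keyway lines up with the slot (within 0.08 rad) (value of joint disc between -0.08 and 0.08 rad), for 0.2 s.
2. the key lies home in keyway and slot (all of step 1 and x of key_center in the frame of slot between -0.012 and 0.012 m and y of key_center in the frame of slot between -0.008 and 0.008 m and z of key_center in the frame of slot between 0.025 and 0.035 m and angle between the x axis of key_center and the x axis of slot, either way round below 0.12 rad and angle between key_center's own z axis and vertical below 0.08 rad), for 0.2 s.
3. every whole casting stands on the locked disc (z of t1 in the frame of disc_top between 0.042 and 0.058 m and horizontal distance between each of t1, t2, t3 and disc_top below 0.1 m and angle between each of t1, t2, t3's own z axis and vertical below 0.12 rad and linear speed of each of tower1, tower2, tower3 below 0.03 m/s and z of t2 in the frame of disc_top between 0.042 and 0.058 m and z of t3 in the frame of disc_top between 0.042 and 0.058 m), for 0.2 s.
At the end, for the whole second after the job is handed in: Disc lined up within 0.08 rad; key home (within 12 mm along, 8 mm across, 5 mm in height, 0.12 rad in heading, 0.08 rad in tilt); every whole casting at rest, upright within 0.12 rad on the disc, its axis within 100 mm of the disc's; every snapped one at rest in the tray (all of step 2 and all of step 3 and x of t4 in the frame of tray between -0.075 and 0.075 m and y of t4 in the frame of tray between -0.11 and 0.11 m and z of t4 in the frame of tray between -0.005 and 0.065 m and linear speed of each of tower4, tower5, tower6 below 0.03 m/s and x of t5 in the frame of tray between -0.075 and 0.075 m and y of t5 in the frame of tray between -0.11 and 0.11 m and z of t5 in the frame of tray between -0.005 and 0.065 m and x of t6 in the frame of tray between -0.075 and 0.075 m and y of t6 in the frame of tray between -0.11 and 0.11 m and z of t6 in the frame of tray between -0.005 and 0.065 m); the robot touches nothing.
It fails at once if the jar is disturbed (moved over 30 mm) (distance of jar from where it was at the start of the episode above 0.03 m).
It fails at once if the pot is disturbed (moved over 30 mm) (distance of pot from where it was at the start of the episode above 0.03 m).
It fails at once if the brush is disturbed (moved over 30 mm) (distance of brush from where it was at the start of the episode above 0.03 m).
Of tower1, tower2, tower3 only 2 to 3 are there at a start; the rules pass over those that are not, and their reading is None.
Of tower4, tower5, tower6 only 2 to 3 are there at a start; the rules pass over those that are not, and their reading is None.
At some moment in a run one of key, tower4, tower5, tower6 may be knocked a few centimetres aside while the robot is not near it.
It also fails if it takes over 210 s, if anything falls off the work surface, if the arm or the gripper's body presses on something with over 40 N, if the wrist force passes 120 N, or if a joint passes its speed limit or range.

## Robot

A 6-joint arm with a two-finger parallel gripper is mounted at the origin on the work surface. World frame = base frame: x ahead of the robot, y to its left, z up, the work surface at z = 0. Lengths are in m, angles in rad, forces in N, time in s.
With the tool pointing down it reaches from about 0.325 to 0.925 m from the base axis. Payload 3.1 kg.
Tool frame: the origin (TCP) lies midway between the tips of the shut fingers; the grasp point (between the pads) lies 19 mm behind it; z points along the fingers, x is the direction in which the jaws open and shut, and the axes are right-handed (so a half turn about z gives the same grasp; the last joint's range is limited). The gripper opens to 85 mm and grips with 20 to 120 N. Pads are 22 mm wide; open, the fingers measure 114 mm over their backs; the gripper's body (76 mm by 85 mm) begins 54 mm behind the grasp point. The pads swing forward as they close: fully open they stand 13 mm farther back than shut.
Start: joints at [1.049, 0.217, 1.613, -0, 1.311, -0.112], TCP at [0.249, 0.573, 0.231] pointing down, gripper open.
Joint ranges: [-2.75, 2.75], [-0.78, 2.1], [0.31, 2.55], [-1.13, 4.27], [0.13, 2.63], [-2.58, 2.58]. Speed limits (rad/s): [2.79, 2.79, 3.14, 3.14, 3.14, 3.14].

## Interface

Orientations are given as a unit quaternion [x, y, z, w].
In Python, from plant import telemetry, eyes, manip gives the robot as it stands.
- The arm moves only by the tool carry_out, never from a script. Its argument "steps" is a list of rows, each a list of 7 numbers: the shift along the tool's x, y, z in mm, then the turn, a rotation vector about the tool's x, y, z in degrees, then the opening, from 0 (shut) to 1 (fully open). In form: [[tx, ty, tz, wx, wy, wz, fingers], ...]. A call has 1 to 5 rows; each row shifts and turns the commanded pose from where the row before left it, along the tool's axes as they then stand; what a row does not reach is not made up. A row lasts 1/8 s, in which the tool goes at most 62.5 mm and 10.7 degrees, less where a joint would pass 70% of its speed; a pose out of reach is approached as far as the arm can. A call is refused whole if a number of a shift passes 62.5 or a number of a turn 10.7, either way. A call with a gripper value outside its range is refused whole. The fingers move at their own pace and stop on an object; "grip_force" is the grip in N (left out, the last holds). Time passes only in rows, so rows that do not move let the fingers close. It gives the time, the measured TCP pose, the force and the opening at its end, in the units of the state.
- telemetry.read_state(): the state, without advancing time (a new reading comes with each control period).
- eyes.grab_frame(name): name is "side" or "top" or "wrist"; returns a dict with "frame" (480x640x3 uint8, blue, green, red), "K" (3x3 intrinsics, pixels), "k1" (the pictures are not rectified: a ray, as slopes to the right and down, at radius r is drawn at 1 + k1 r^2 times it, then the intrinsics apply), "rvec" (rotation vector, rad) and "tvec" (3), from world to camera coordinates, as OpenCV has them. Camera axes: x right, y down, z forward; pixel columns grow to the right and rows downward; lengths in m; the calibration is good to about 2 mm. A picture is of the moment at which its call begins. There is no depth.
- manip.sign_off(): hands the job in, once; it reports no verdict.
The state is a dict: "clock": time; "joints": joint angles; "qvel": joint speeds; "tau": joint torques, N m; "ee_pos": TCP position; "orientation": TCP orientation; "contact_force": force on the tool from outside, world axes, zero at the start; "moment": the same for the moment, N m; "finger_gap": opening from 0.0 (shut) to 1.0 (fully open).
Only numpy, scipy, OpenCV 4.12 (cv2) and the standard library are available. Lean on these libraries where they do the work, as an engineer would, in place of code of your own. Each camera call takes 0.05 s, during which the arm holds its last target.

## Working session

There is one attempt and no reset: what is moved stays moved. The work goes in short steps, Python scripts to look and compute and a tool call to move; the robot and the scene stay as the last step left them, time stands still between calls to the robot, and variables do not carry over. Pictures are saved under pics/ and viewed, and the job is handed in when it is done.

Besides the shell and the picture viewer there is one more tool, called after ">>>" as a command line: name --pt "numbers of a row" for each row, then --argument value for the rest. carry_out: Moves the arm, as the interface text tells. Its arguments: {"type":"object","properties":{"steps":{"type":"array"},"grip_force":{"type":"number"}},"required":["steps"]}

```bash
ls; mkdir -p pics; cat > h.py <<'E'
import numpy as np, cv2
from plant import telemetry, eyes, manip
from scipy.spatial.transform import Rotation as R
def grab(name,fn):
    f=eyes.grab_frame(name); cv2.imwrite('pics/'+fn+'.png',f['frame']); 
    import pickle; pickle.dump(f,open('pics/'+fn+'.pkl','wb')); return f
def load(fn):
    import pickle; return pickle.load(open('pics/'+fn+'.pkl','rb'))
def ray(f,u,v):
    K=np.array(f['K']); x=(u-K[0,2])/K[0,0]; y=(v-K[1,2])/K[1,1]
    d=np.hypot(x,y); r=d
    for _ in range(30): r=d/(1+f['k1']*r*r)
    s=r/d if d>0 else 1
    Rm=cv2.Rodrigues(np.array(f['rvec'],float))[0]; t=np.array(f['tvec'],float).ravel()
    return -Rm.T@t, Rm.T@np.array([x*s,y*s,1])
def at(f,u,v,z):
    c,d=ray(f,u,v); return c+d*(z-c[2])/d[2]
def proj(f,P):
    P=np.atleast_2d(P); Rm=cv2.Rodrigues(np.array(f['rvec'],float))[0]; t=np.array(f['tvec'],float).ravel()
    q=P@Rm.T+t; x=q[:,:2]/q[:,2:]; r2=(x**2).sum(1,keepdims=True); x=x*(1+f['k1']*r2)
    K=np.array(f['K']); return np.c_[x[:,0]*K[0,0]+K[0,2],x[:,1]*K[1,1]+K[1,2]]
E
python3 - <<'E'
from h import *
for n in ['top','side','wrist']:
    f=grab(n,n+'0'); print(n,f['K'],f['k1'],ray(f,320,240))
print(telemetry.read_state())
E
```

```text
pics
top [[517.54846293   0.         326.43093848]
 [  0.         517.54846293 236.45457121]
 [  0.           0.           1.        ]] -0.05272647363393947 (array([ 0.39866105, -0.04579259,  1.1698419 ]), array([ 0.16155537, -0.00102911, -0.98696511]))
side [[513.3806171    0.         319.79296921]
 [  0.         513.3806171  251.10304515]
 [  0.           0.           1.        ]] 0.030921521428450317 (array([ 0.04881825, -0.56585749,  0.84668934]), array([ 0.50844658,  0.50172343, -0.70015968]))
wrist [[386.82053112   0.         318.50921555]
 [  0.         386.82053112 243.34930657]
 [  0.           0.           1.        ]] -0.05079573969194062 (array([0.18499845, 0.60020622, 0.37198153]), array([ 0.24611489, -0.10473278, -0.96361213]))
{'clock': 0.15, 'joints': array([ 1.04878631e+00,  2.17560563e-01,  1.61463336e+00, -1.33283967e-05,
        1.31135874e+00, -1.12234585e-01]), 'qvel': array([ 0.00032622, -0.00151543, -0.00476848, -0.00149535,  0.0017492 ,
        0.00033572]), 'tau': array([ 6.85233354e-04, -3.97451055e+01, -3.04415774e+01, -8.23177925e-05,
        5.84724534e-03, -1.59405784e-05]), 'ee_pos': array([0.24866879, 0.57267025, 0.23024546]), 'orientation': array([ 8.36181462e-01,  5.48452006e-01, -8.71601024e-04,  4.48071086e-04]), 'contact_force': array([-0.19160183,  0.62856316, -0.07219362]), 'moment': array([ 0.01728582, -0.01781645, -0.03481707]), 'finger_gap': 0.9984915703601381}
```

View pics/top0.png

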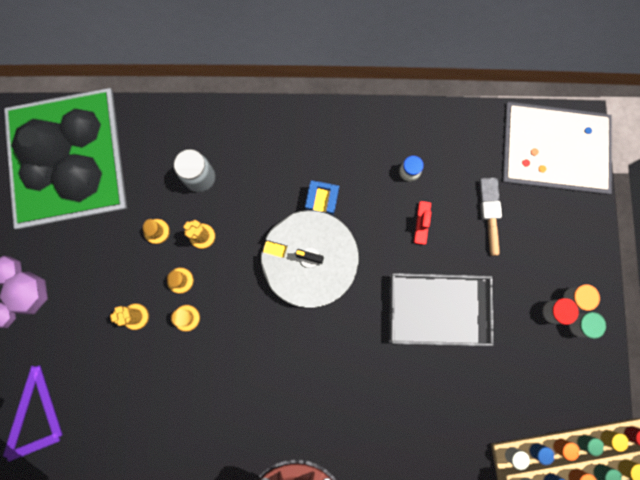

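View pics/side0.png

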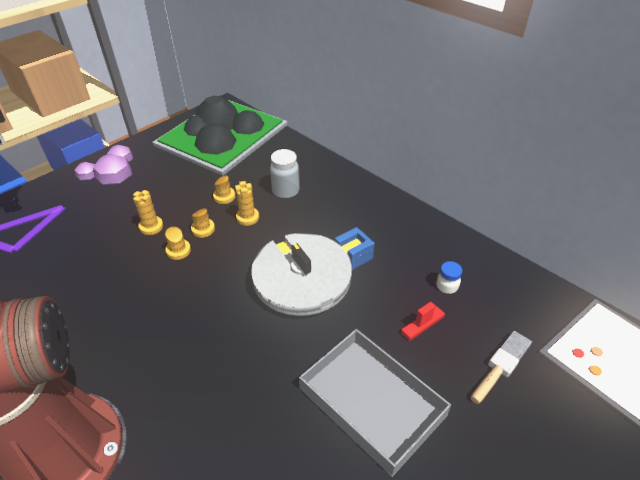

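View pics/wrist0.png

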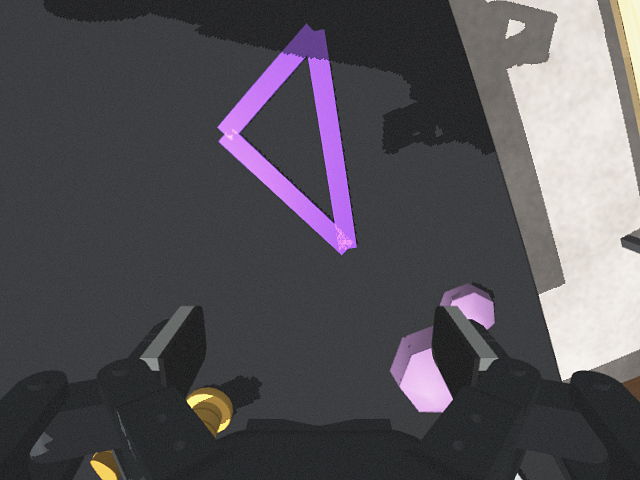

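```bash
cat > fit.py <<'E'
from h import *
from scipy.optimize import minimize
a=np.linspace(0,2*np.pi,40,endpoint=False)
def circ(x,y,z,r): return np.c_[x+r*np.cos(a),y+r*np.sin(a),z+0*a]
def hullmask(f,pts,m):
    p=proj(f,pts); h=cv2.convexHull(np.float32(p))
    cv2.fillConvexPoly(m,np.int32(np.round(h*16)),255,lineType=cv2.LINE_AA,shift=4)
def ymask(f):
    h=cv2.cvtColor(f['frame'],cv2.COLOR_BGR2HSV)
    return cv2.inRange(h,(14,110,60),(32,255,255))
def fit_tower(fs,x0,h0,whole):
    # fs list of frames; fit base+stem silhouette
    def cost(p):
        x,y=p[0],p[1]; h=0.1 if whole else np.clip(p[2],.03,.075)
        c=0
        for f,M in fs:
            m=np.zeros(M.shape,np.uint8)
            hullmask(f,np.r_[circ(x,y,0,.028),circ(x,y,.014,.028)],m)
            hullmask(f,np.r_[circ(x,y,.0,.018),circ(x,y,h,.018)],m)
            uv=proj(f,[[x0[0],x0[1],.03]])[0]; u,v=int(uv[0]),int(uv[1])
            s=np.s_[max(0,v-45):v+45,max(0,u-45):u+45]
            # limit M to near comps
            c+=np.abs(m[s].astype(float)-M[s]).sum()/255
        return c
    x=[x0[0],x0[1],h0]
    b=minimize(cost,x,method='Nelder-Mead',options=dict(initial_simplex=[x,[x[0]+.008,x[1],x[2]],[x[0],x[1]+.008,x[2]],[x[0],x[1],x[2]+.01]],xatol=1e-4,fatol=.05))
    return b.x,b.fun
E
python3 - <<'E'
from fit import *
ft,fs=load('top0'),load('side0')
Mt,Ms=ymask(ft),ymask(fs)
print('side check')
for n,u,v,w in [('A',203,237,1),('B',136,317,1),('C',158,232,0),('D',182,281,0),('E',186,319,0)]:
    x0=at(ft,u,v,.0)
    r,c=fit_tower([(ft,Mt),(fs,Ms)],x0[:2],.1 if w else .05,w)
    print(n,x0[:2].round(3),r.round(4),round(c,1), proj(fs,[[r[0],r[1],0]])[0].round())
for n,u,v,z in [('disc',310,258,.05),('blue',321,197,.05),('jar',193,163,.105),('pot',412,165,.055),('key',423,223,.01),('traytl',391,274,.04),('traytr',493,274,.04),('traybl',391,344,.04),('traybr',493,344,.04),('brush',490,215,0),('handle1',297,254,.096),('handle2',322,259,.096),('keyw',265,245,.032)]:
    print(n,at(ft,u,v,z).round(3))
E
python3 - <<'E'
import cv2
i=cv2.imread('pics/top0.png')
cv2.imwrite('pics/z1.png',cv2.resize(i[170:320,240:440],(800,600),interpolation=cv2.INTER_CUBIC))
i=cv2.imread('pics/side0.png')
cv2.imwrite('pics/z2.png',cv2.resize(i[220:340,240:400],(800,600),interpolation=cv2.INTER_CUBIC))
E
```

```text
side check
A [0.594 0.221] [0.5959 0.2233 0.0966] 1567.4 [248. 218.]
B [0.411 0.363] [0.4124 0.364  0.097 ] 1030.4 [152. 227.]
C [0.605 0.326] [0.6067 0.3281 0.0488] 1762.8 [225. 197.]
D [0.493 0.264] [0.4944 0.2673 0.0466] 3050.6 [203. 229.]
E [0.408 0.251] [0.4106 0.2495 0.0605] 2141.7 [178. 251.]
disc [ 0.542 -0.026  0.05 ]
blue [ 0.679 -0.048  0.05 ]
jar [0.737 0.227 0.105]
pot [ 0.754 -0.252  0.055]
key [ 0.631 -0.283  0.01 ]
traytl [ 0.51  -0.204  0.04 ]
traytr [ 0.512 -0.43   0.04 ]
traybl [ 0.359 -0.202  0.04 ]
traybr [ 0.359 -0.424  0.04 ]
brush [ 0.654 -0.443  0.   ]
handle1 [0.544 0.001 0.096]
handle2 [ 0.534 -0.052  0.096]
keyw [0.572 0.075 0.032]
```

View pics/z1.png

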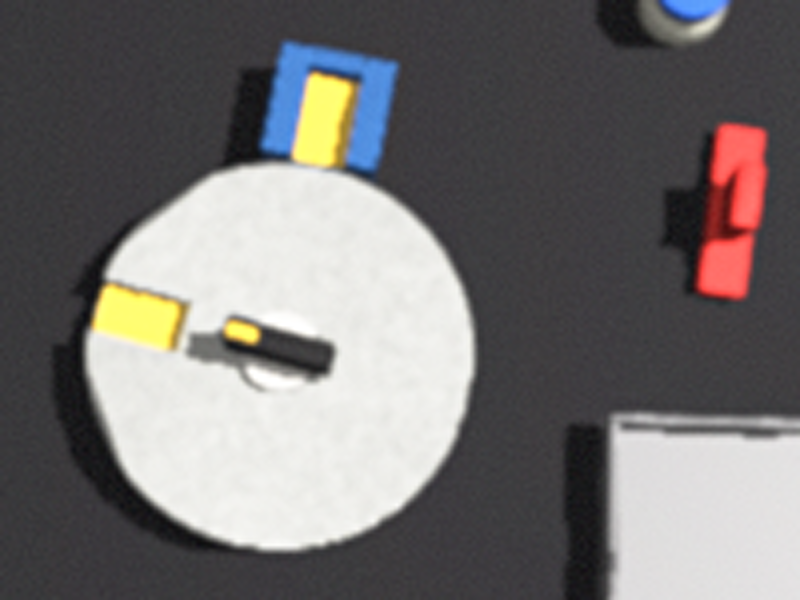

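View pics/z2.png

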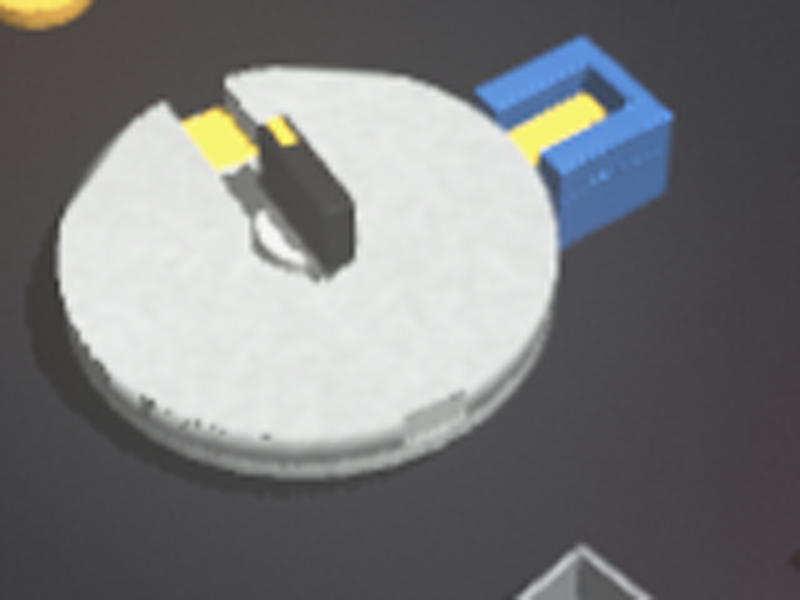

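```bash
python3 - <<'E'
from h import *
from scipy.optimize import least_squares
ft,fs=load('top0'),load('side0')
z1=lambda u,v:(240+(u+.5)/4-.5,170+(v+.5)/4-.5)
z2=lambda u,v:(240+(u+.5)/5-.5,220+(v+.5)/5-.5)
T=[((.172,.032,.05),z1(285,42)),((.172,-.032,.05),z1(398,62)),((.110,-.032,.05),z1(378,172)),((.11,.032,.05),z1(263,152))]
S=[((.172,.032,.05),z2(583,37)),((.172,-.032,.05),z2(672,117)),((.11,.032,.05),z2(475,90))]
# disc extremes
def W(p,q): c,s=np.cos(p[2]),np.sin(p[2]); return np.array([p[0]+c*q[0]-s*q[1],p[1]+s*q[0]+c*q[1],q[2]])
a=np.linspace(0,2*np.pi,361)
def cost(p):
    r=[]
    for q,uv in T: r+=list(proj(ft,W(p,q))[0]-uv)
    for q,uv in S: r+=list(proj(fs,W(p,q))[0]-uv)
    e=proj(ft,np.c_[p[0]+.105*np.cos(a),p[1]+.105*np.sin(a),.05+0*a])
    r+=[e[:,0].min()-z1(85,0)[0],e[:,0].max()-z1(476,0)[0],e[:,1].max()-z1(0,550)[1]]
    e=proj(fs,np.c_[p[0]+.105*np.cos(a),p[1]+.105*np.sin(a),.05+0*a])
    r+=[e[:,0].min()-z2(58,0)[0],e[:,0].max()-z2(560,0)[0],e[:,1].max()-z2(0,448)[1]]
    return r
s=least_squares(cost,[.54,-.03,-.1]); print(s.x.round(4),np.round(s.fun,1))
p=s.x
# keyway angle
k=[at(ft,*z1(u,v),.032)[:2] for u,v in [(110,285),(185,303),(172,350),(92,330)]]
m=(k[0]+k[3])/2-(k[1]+k[2])/2; print('keyway dir',np.arctan2(m[1],m[0]), 'outer mid rad',(k[0]+k[3])/2-p[:2])
h=[at(ft,*z1(u,v),.096)[:2] for u,v in [(230,316),(222,340),(333,345),(328,376)]]
d=(h[0]+h[1]-h[2]-h[3]);print('handle dir',np.arctan2(d[1],d[0]),np.mean(h,axis=0))
kk=[at(ft,*z1(u,v),.016)[:2] for u,v in [(719,124),(766,130),(746,298),(697,290)]]
d=(kk[0]+kk[1]-kk[2]-kk[3]);print('key',np.mean(kk,axis=0),np.arctan2(d[1],d[0]),np.linalg.norm(d)/2)
q=telemetry.read_state(); print(R.from_quat(q['orientation']).as_matrix().round(3))
E
```

```text
[ 0.5406 -0.0262 -0.1743] [-0.3  0.8 -0.4  1.  -0.3  0.1 -0.  -0.1  0.2 -0.1  0.5 -0.1 -0.   0.4
  1.2 -0.2  0.1  0.4  0.1 -1.6]
keyway dir 1.3397639894307796 outer mid rad [0.02835837 0.10148786]
handle dir 1.2779263578975617 [ 0.54096444 -0.02463111]
key [ 0.63152354 -0.28090706] -0.14626255809906422 0.09841874418181053
[[ 0.398  0.917 -0.001]
 [ 0.917 -0.398 -0.002]
 [-0.002 -0.    -1.   ]]
```

```bash
cat > plan.py <<'E'
from h import *
import sys
def tool(phi):
    c,s=np.cos(phi),np.sin(phi); return np.array([[c,s,0],[s,-c,0],[0,0,-1.]])
def plan(targets,mm=60,dg=10.4):
    """targets: (x,y,z,phi) ; prints rows in groups"""
    st=telemetry.read_state(); p=st['ee_pos'].copy(); M=R.from_quat(st['orientation']).as_matrix()
    print('t',round(st['clock'],2),'tcp',p.round(4),'phi',round(np.arctan2(M[1,0],M[0,0]),3),'gap',round(st['finger_gap'],3),'F',np.round(st['contact_force'],1))
    for (x,y,z,phi) in targets:
        g=np.array([x,y,z]); G=tool(phi)
        w=R.from_matrix(M.T@G).as_rotvec(degrees=True)
        N=int(max(np.ceil(np.abs(g-p).max()*1000/mm),np.ceil(np.linalg.norm(g-p)*1000/mm),np.ceil(np.linalg.norm(w)/dg),1))
        rows=[]
        for i in range(N):
            k=N-i; d=M.T@(g-p)/k*1000; w=R.from_matrix(M.T@G).as_rotvec(degrees=True)/k
            d=np.round(d); w=np.round(w*2)/2
            rows.append([int(v) for v in d]+[float(v) for v in w])
            p=p+M@d/1000; M=M@R.from_rotvec(w,degrees=True).as_matrix()
        print('->',np.round([x,y,z,phi],3), 'n',N)
        for r in rows: print('  ',str([ (int(v) if v==int(v) else v) for v in r])[1:-1])
E
python3 - <<'E'
from plan import *
plan([(.45,.10,.23,.40),(.5406,-.0258,.16,-.27),(.5406,-.0258,.066,-.27)])
E
```

```text
t 0.15 tcp [0.2487 0.5727 0.2302] phi 1.161 gap 0.998 F [-0.2  0.6 -0.1]
-> [0.45 0.1  0.23 0.4 ] n 9
   -39, 41, 0, 0, 0, 5
   -36, 45, 0, 0, 0, 5
   -31, 48, 0, 0, 0, 5
   -27, 50, 0, 0, 0, 5
   -23, 52, 0, 0, 0, 4.5
   -19, 54, 0, 0, 0, 5
   -14, 56, 0, 0, 0, 4.5
   -9, 56, 0, 0, 0, 5
   -4, 57, 1, 0, 0, 4.5
-> [ 0.541 -0.026  0.16  -0.27 ] n 4
   9, 38, 17, 0, 0, 9.5
   14, 36, 18, 0, 0, 9.5
   20, 33, 17, 0, 0, 9.5
   26, 29, 18, 0, 0, 10
-> [ 0.541 -0.026  0.066 -0.27 ] n 2
   0, 0, 47, 0, 0, 0
   0, -1, 47, 0, 0, 0
```

>>> carry_out --pt "-39 41 0 0 0 5 1" --pt "-36 45 0 0 0 5 1" --pt "-31 48 0 0 0 5 1" --pt "-27 50 0 0 0 5 1" --pt "-23 52 0 0 0 4.5 1" --grip_force 40

```text
clock: 0.78
ee_pos: [0.3609, 0.3092, 0.2311]
orientation: [0.934, 0.358, 0.0, 0.0]
contact_force: [1.0, -0.2, -0.2]
finger_gap: 0.999
```

>>> carry_out --pt "-19 54 0 0 0 5 1" --pt "-14 56 0 0 0 4.5 1" --pt "-9 56 0 0 0 5 1" --pt "-4 57 1 0 0 4.5 1"

```text
clock: 1.27
ee_pos: [0.4509, 0.0988, 0.2304]
orientation: [0.98, 0.198, 0.0, -0.0]
contact_force: [0.6, 0.4, -0.1]
finger_gap: 1.001
```

>>> carry_out --pt "9 38 17 0 0 9.5 0.6" --pt "14 36 18 0 0 9.5 0.6" --pt "20 33 17 0 0 9.5 0.6" --pt "26 29 18 0 0 10 0.6" --pt "0 0 0 0 0 0 0.6"

```text
clock: 1.9
ee_pos: [0.5407, -0.0273, 0.1582]
orientation: [0.991, -0.136, -0.002, 0.0]
contact_force: [-0.0, -0.1, 0.1]
finger_gap: 0.597
```

```bash
python3 - <<'E'
from plan import *
grab('wrist','w1')
plan([(.5406,-.0258,.066,-.27)])
E
```

```text
t 1.95 tcp [ 0.5404 -0.0261  0.159 ] phi -0.271 gap 0.602 F [-0.3 -0.   0.5]
-> [ 0.541 -0.026  0.066 -0.27 ] n 2
   0, 0, 47, 0, 0, 0
   0, 0, 46, 0, 0, 0
```

View pics/w1.png

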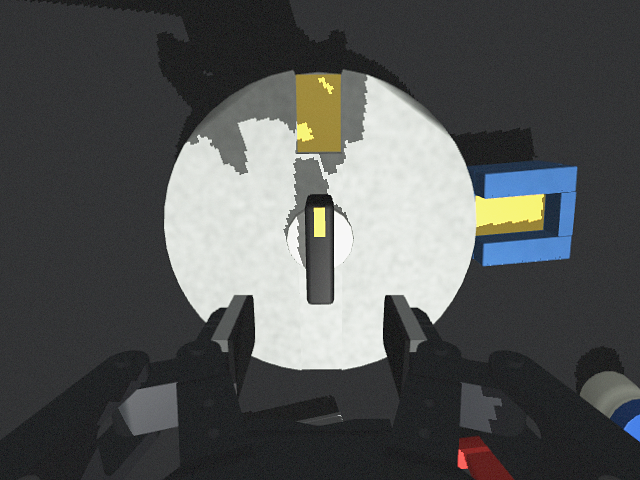

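>>> carry_out --pt "0 0 47 0 0 0 0.6" --pt "0 0 46 0 0 0 0.6" --pt "0 0 0 0 0 0 0" --pt "0 0 0 0 0 0 0" --pt "0 0 0 0 0 0 0"

```text
clock: 2.58
ee_pos: [0.5418, -0.0249, 0.0691]
orientation: [0.991, -0.134, 0.001, -0.0]
contact_force: [-1.8, 1.8, -1.7]
finger_gap: 0.177
```

>>> carry_out --pt "0 0 0 0 0 8 0" --pt "0 0 0 0 0 9 0" --pt "0 0 0 0 0 9 0" --pt "0 0 0 0 0 9 0" --pt "0 0 0 0 0 9 0"

```text
clock: 3.2
ee_pos: [0.5413, -0.0246, 0.0691]
orientation: [0.867, -0.498, 0.0, -0.001]
contact_force: [-3.4, 4.4, 0.4]
finger_gap: 0.176
```

>>> carry_out --pt "0 0 0 0 0 9 0" --pt "0 0 0 0 0 9 0" --pt "0 0 0 0 0 9 0" --pt "0 0 0 0 0 9 0" --pt "0 0 0 0 0 4 0"

```text
clock: 3.82
ee_pos: [0.5412, -0.0241, 0.0691]
orientation: [-0.645, 0.764, 0.001, 0.001]
contact_force: [-2.4, 5.9, 1.0]
finger_gap: 0.182
```

>>> carry_out --pt "0 0 0 0 0 0 0" --pt "0 0 0 0 0 0 0"

```text
clock: 4.08
ee_pos: [0.5412, -0.0241, 0.0691]
orientation: [-0.646, 0.763, 0.001, 0.001]
contact_force: [-1.4, 5.1, 0.6]
finger_gap: 0.177
```

```bash
python3 - <<'E'
from plan import *
grab('top','t2'); grab('wrist','w2')
plan([(.5406,-.0258,.16,-1.745)])
E
python3 -c "
import cv2
i=cv2.imread('pics/top'[:-3]+'t2.png')
cv2.imwrite('pics/z3.png',cv2.resize(i[170:320,240:440],(800,600),interpolation=cv2.INTER_CUBIC))"
```

```text
t 4.17 tcp [ 0.5412 -0.0241  0.0691] phi -1.737 gap 0.176 F [-3.   5.   0.1]
-> [ 0.541 -0.026  0.16  -1.745] n 2
   1, 0, -45, 0, 0, 0
   1, 0, -46, 0, 0, 0.5
```

View pics/w2.png

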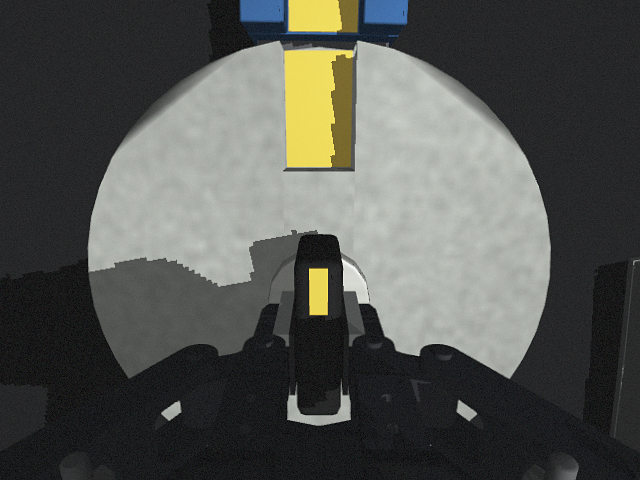

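View pics/z3.png

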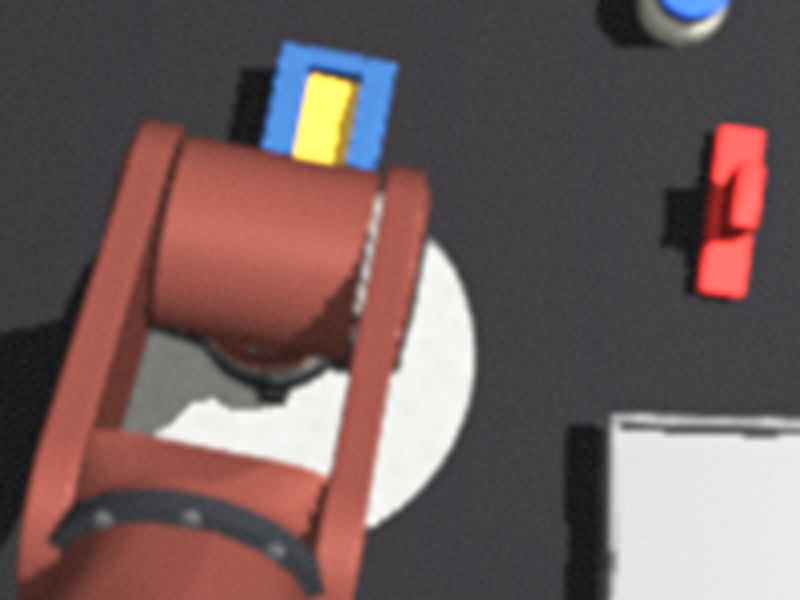

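>>> carry_out --pt "0 0 0 0 0 0.6 0" --pt "0 0 0 0 0 0 0" --pt "0 0 0 0 0 0 0" --pt "0 0 0 0 0 0 0.35" --pt "0 0 0 0 0 0 0.6"

```text
clock: 4.8
ee_pos: [0.5428, -0.0259, 0.0691]
orientation: [-0.642, 0.766, -0.002, 0.001]
contact_force: [0.5, -0.5, -0.1]
finger_gap: 0.551
```

>>> carry_out --pt "0 0 0 0 0 0 0.6" --pt "0 0 -45 0 0 0 0.6" --pt "0 0 -45 0 0 0 0.6" --pt "0 0 -45 0 0 0 0.6" --pt "0 0 0 0 0 0 0.6"

```text
clock: 5.42
ee_pos: [0.5449, -0.0263, 0.208]
orientation: [-0.642, 0.767, -0.004, 0.004]
contact_force: [0.7, 0.3, 0.7]
finger_gap: 0.597
```

```bash
python3 - <<'E'
from plan import *
grab('wrist','w3')
plan([(.64,-.16,.2,-1.72),(.632,-.281,.17,-1.72)])
E
```

```text
t 5.47 tcp [ 0.5429 -0.026   0.2051] phi -1.747 gap 0.597 F [ 0.3  1.1 -0.8]
-> [ 0.64 -0.16  0.2  -1.72] n 3
   38, -40, 2, 0, 0, -0.5
   39, -39, 2, 0, 0, -0.5
   39, -39, 2, -0.5, 0, -0.5
-> [ 0.632 -0.281  0.17  -1.72 ] n 3
   40, -3, 10, 0, 0, 0
   40, -4, 10, 0, 0, 0
   41, -3, 10, 0, 0, 0
```

View pics/w3.png

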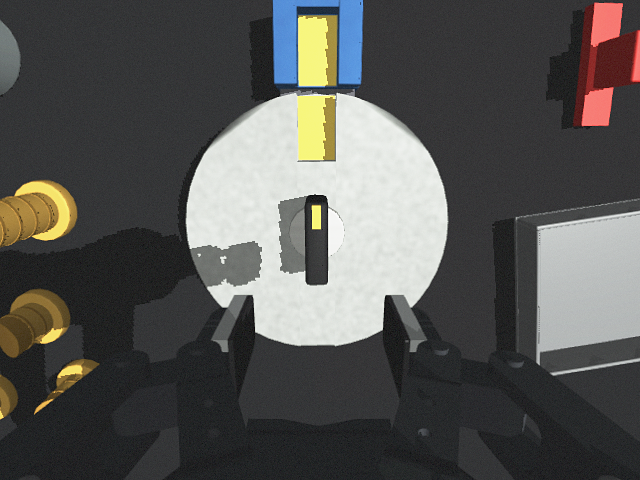

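```bash
python3 - <<'E'
from h import *
f=load('w3')
im=f['frame']
hsv=cv2.cvtColor(im,cv2.COLOR_BGR2HSV)
M=cv2.inRange(hsv,(20,80,60),(35,255,255))
for v in [25,40,60,80,100,115,130,145,155]:
    xs=np.where(M[v,280:360])[0]+280
    if len(xs):
        a,b=at(f,xs[0]-.5,v,.032),at(f,xs[-1]+.5,v,.032); print(v,xs[0],xs[-1],((a+b)/2)[:2].round(4),round(np.linalg.norm(a-b),4))
for n,(u,v),z in [('far-l',(275,-1),.05),('near l',(274,84),.05),('near r',(361,84),.05)]: print(n,at(f,u,v,z)[:2].round(4))
# disc ellipse
for n,(u,v) in dict(l=(186,220),r=(448,215),b=(318,346)).items(): print(n,at(f,u,v,.05)[:2].round(4))
E
```

```text
25 298 336 [ 0.694  -0.0522] 0.0293
40 298 336 [ 0.6836 -0.0503] 0.0295
60 299 336 [ 0.6696 -0.0482] 0.029
80 299 335 [ 0.6554 -0.0452] 0.0286
100 298 334 [ 0.641  -0.0419] 0.0289
115 298 334 [ 0.63   -0.0399] 0.0291
130 298 334 [ 0.6187 -0.0379] 0.0294
145 299 334 [ 0.6072 -0.0362] 0.0288
155 298 334 [ 0.5995 -0.0344] 0.0298
far-l [ 0.7113 -0.0255]
near l [ 0.6559 -0.0135]
near r [ 0.6447 -0.076 ]
l [0.5689 0.0764]
r [ 0.5363 -0.1297]
b [ 0.4399 -0.0075]
```

>>> carry_out --pt "38 -40 2 0 0 -0.5 0.6" --pt "39 -39 2 0 0 -0.5 0.6" --pt "39 -39 2 -0.5 0 -0.5 0.6" --pt "40 -3 10 0 0 0 0.6"

```text
clock: 5.98
ee_pos: [0.6364, -0.2012, 0.1843]
orientation: [-0.652, 0.758, 0.004, -0.003]
contact_force: [-0.1, 0.3, 0.2]
finger_gap: 0.598
```

>>> carry_out --pt "40 -4 10 0 0 0 0.6" --pt "41 -3 10 0 0 0 0.6" --pt "0 0 0 0 0 0 0.6"

```text
clock: 6.35
ee_pos: [0.6271, -0.2829, 0.1621]
orientation: [-0.651, 0.759, 0.006, -0.004]
contact_force: [-1.3, 0.8, -0.5]
finger_gap: 0.597
```

```bash
python3 - <<'E'
from plan import *
grab('wrist','w4')
plan([(.632,-.281,.05,-1.72)])
E
```

```text
t 6.4 tcp [ 0.6278 -0.2812  0.163 ] phi -1.723 gap 0.603 F [-0.9  0.8  0.2]
-> [ 0.632 -0.281  0.05  -1.72 ] n 2
   0, -3, 56, 0.5, 0, 0
   -1, -2, 57, 0.5, 0, 0
```

View pics/w4.png

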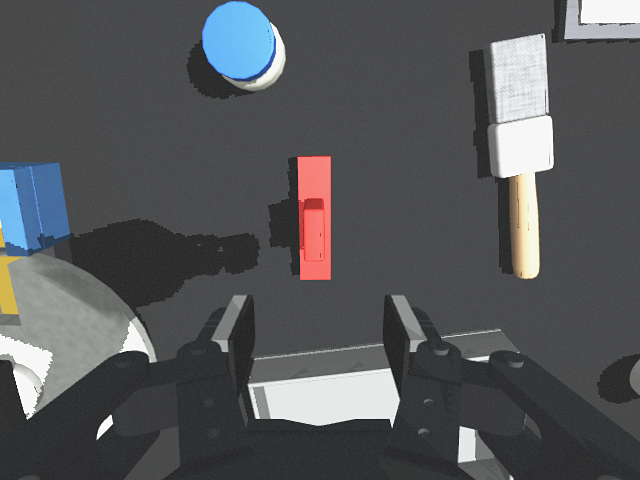

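```bash
python3 - <<'E'
from plan import *
f=load('w4')
P=[at(f,u,v,.016)[:2] for u,v in [(299,156),(330,156),(331,279),(301,279)]]
print(np.mean(P,axis=0).round(4)); d=P[0]+P[1]-P[2]-P[3]; print(np.arctan2(d[1],d[0]),np.linalg.norm(d)/2,np.linalg.norm(P[0]-P[1]))
P=[at(f,u,v,.06)[:2] for u,v in [(306,199),(323,199),(305,261),(324,261)]]
print(np.mean(P,axis=0).round(4))
kc=.6325,-.281
plan([(.6325,-.281,.09,-1.72),(.6325,-.281,.024,-1.72)])
E
```

```text
[ 0.6315 -0.2813]
-0.1447584208749215 0.0961101786458714 0.02255121058090444
[ 0.635  -0.2818]
t 6.4 tcp [ 0.6278 -0.2812  0.163 ] phi -1.723 gap 0.603 F [-0.9  0.8  0.2]
-> [ 0.632 -0.281  0.09  -1.72 ] n 2
   0, -3, 36, 0.5, 0, 0
   -1, -2, 37, 0.5, 0, 0
-> [ 0.632 -0.281  0.024 -1.72 ] n 2
   0, 0, 33, 0, 0, 0
   0, 0, 33, 0, 0, 0
```

>>> carry_out --pt "0 -3 36 0.5 0 0 0.6" --pt "-1 -1 37 0.5 0 0 0.6" --pt "0 0 33 0 0 0 0.6" --pt "0 0 31 0 0 0 0.6" --pt "0 0 0 0 0 0 0.6" --grip_force 60

```text
clock: 7.02
ee_pos: [0.6309, -0.2769, 0.0248]
orientation: [-0.653, 0.758, 0.001, 0.001]
contact_force: [-0.3, -0.3, 0.3]
finger_gap: 0.605
```

```bash
python3 - <<'E'
from plan import *
plan([(.6325,-.281,.026,-1.72)])
E
```

```text
t 7.03 tcp [ 0.6309 -0.2769  0.0248] phi -1.719 gap 0.605 F [-0.3 -0.3  0.3]
-> [ 0.632 -0.281  0.026 -1.72 ] n 1
   4, -2, -1, 0, 0, 0
```

>>> carry_out --pt "4 -1 0 0 0 0 0.6" --pt "0 0 0 0 0 0 0" --pt "0 0 0 0 0 0 0" --pt "0 0 0 0 0 0 0" --pt "0 0 0 0 0 0 0"

```text
clock: 7.65
ee_pos: [0.6355, -0.2849, 0.0308]
orientation: [-0.652, 0.758, -0.004, 0.003]
contact_force: [-0.1, 0.4, 6.3]
finger_gap: 0.156
```

```bash
python3 - <<'E'
from plan import *
plan([(.6325,-.281,.15,-1.75)])
E
```

```text
t 7.65 tcp [ 0.6355 -0.2849  0.0308] phi -1.721 gap 0.156 F [-0.1  0.4  6.3]
-> [ 0.632 -0.281  0.15  -1.75 ] n 2
   -2, 1, -60, -0.5, 0, 1
   -1, 2, -59, 0, 0, 0.5
```

>>> carry_out --pt "-2 1 -60 0 0 1 0" --pt "-1 2 -59 0 0 0.5 0" --pt "0 0 0 0 0 0 0"

```text
clock: 8.02
ee_pos: [0.6349, -0.283, 0.1555]
orientation: [-0.642, 0.766, -0.009, 0.005]
contact_force: [-0.0, -0.3, -0.9]
finger_gap: 0.15
```

```bash
python3 - <<'E'
from plan import *
grab('wrist','w5');grab('side','s5')
plan([(.6325,-.281,.15,-1.75)])
i=cv2.imread('pics/s5.png')
cv2.imwrite('pics/z5.png',cv2.resize(i[200:400,320:560],(720,600),interpolation=cv2.INTER_CUBIC))
E
```

```text
t 8.12 tcp [ 0.6307 -0.2807  0.1483] phi -1.747 gap 0.152 F [-0.  -0.  -2.3]
-> [ 0.632 -0.281  0.15  -1.75 ] n 1
   0, -2, -2, -0.5, 0, 0
```

View pics/w5.png

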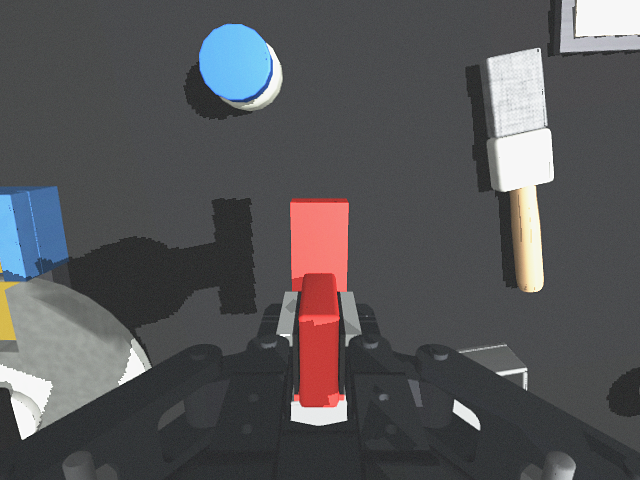

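View pics/z5.png

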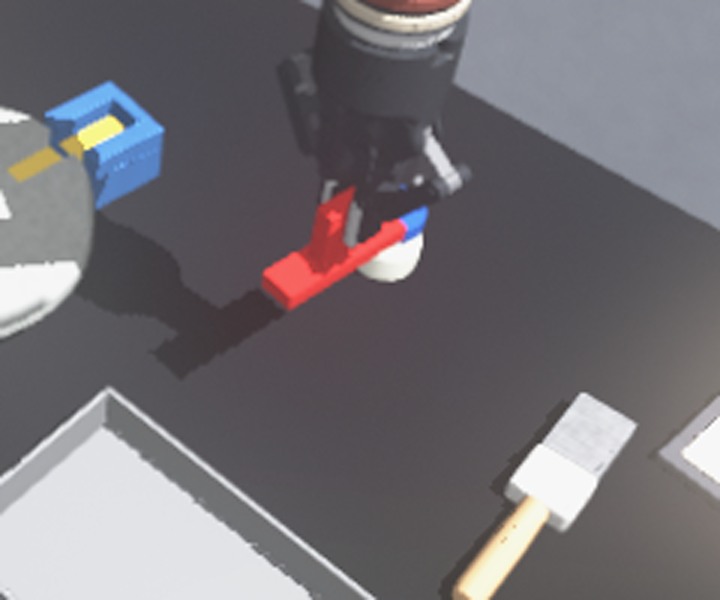

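```bash
python3 - <<'E'
from plan import *
f=load('w5'); st=telemetry.read_state(); p=st['ee_pos']; M=R.from_quat(st['orientation']).as_matrix()
for dz in [-.019,-.015,-.011]:
    a,b=[at(f,u,v,p[2]+dz) for u,v in [(290,200),(349,200)]]
    print(dz,(M.T@(a-p)).round(4),(M.T@(b-p)).round(4),np.linalg.norm(a-b))
for u,v in [(303,276),(336,276),(299,404),(339,404)]:
    print((M.T@(at(f,u,v,p[2]+.029)-p)).round(4))
print(M.round(3))
plan([(.63,-.18,.2,-1.75),(.648,-.0437,.16,-1.75)])
E
```

```text
-0.019 [-0.0105 -0.0469  0.0194] [ 0.0155 -0.0468  0.0194] 0.026012850144039295
-0.015 [-0.0102 -0.0475  0.0154] [ 0.0152 -0.0475  0.0154] 0.025399359304461053
-0.011 [-0.0099 -0.0481  0.0114] [ 0.0149 -0.0481  0.0114] 0.024785868464882812
[-0.0033 -0.029  -0.0287]
[ 0.0077 -0.029  -0.0287]
[-0.0053  0.0211 -0.0292]
[ 0.0094  0.0212 -0.0292]
[[-0.175 -0.985  0.009]
 [-0.985  0.175 -0.001]
 [-0.    -0.009 -1.   ]]
t 8.12 tcp [ 0.6307 -0.2807  0.1483] phi -1.747 gap 0.152 F [-0.  -0.  -2.3]
-> [ 0.63 -0.18  0.2  -1.75] n 2
   -50, 9, -26, -0.5, 0, 0
   -49, 9, -26, 0, 0, 0
-> [ 0.648 -0.044  0.16  -1.75 ] n 3
   -46, 2, 13, 0, 0, 0
   -46, 2, 14, 0, 0, 0
   -45, 2, 13, 0, 0, 0
```

>>> carry_out --pt "-50 9 -26 -0.5 0 0 0" --pt "-49 9 -26 0 0 0 0" --pt "-46 2 13 0 0 0 0" --pt "-46 2 14 0 0 0 0" --pt "-45 2 13 0 0 0 0"

```text
clock: 8.75
ee_pos: [0.6457, -0.0422, 0.1557]
orientation: [-0.642, 0.766, 0.003, -0.002]
contact_force: [0.1, 0.6, -1.7]
finger_gap: 0.154
```

>>> carry_out --pt "0 0 0 0 0 0 0" --pt "0 0 0 0 0 0 0"

```text
clock: 9.0
ee_pos: [0.6467, -0.0441, 0.1573]
orientation: [-0.642, 0.766, 0.002, -0.002]
contact_force: [-0.3, -0.5, -1.4]
finger_gap: 0.152
```

```bash
python3 - <<'E'
from plan import *
f=load('w3')
for v in (220,250,275):
    print([at(f,u,v,.096)[:2].round(4) for u in (306,327.5)])
plan([(.648,-.0430,.095,-1.75)])
E
```

```text
[array([ 0.5613, -0.0211]), array([ 0.5587, -0.0353])]
[array([ 0.5406, -0.0173]), array([ 0.538 , -0.0318])]
[array([ 0.5227, -0.0139]), array([ 0.5201, -0.0287])]
t 9.0 tcp [ 0.6467 -0.0441  0.1573] phi -1.746 gap 0.152 F [-0.3 -0.5 -1.4]
-> [ 0.648 -0.043  0.095 -1.75 ] n 2
   -1, -1, 31, 0, 0, 0
   0, 0, 31, 0.5, 0, 0
```

>>> carry_out --pt "-1 -1 31 0 0 0 0" --pt "0 0 31 0 0 0 0" --pt "0 0 0 0 0 0 0" --pt "0 0 0 0 0 0 0"

```text
clock: 9.5
ee_pos: [0.6501, -0.0445, 0.099]
orientation: [-0.642, 0.767, -0.0, 0.0]
contact_force: [-0.9, 0.5, -1.5]
finger_gap: 0.154
```

```bash
python3 - <<'E'
from plan import *
grab('wrist','w6');grab('side','s6');grab('top','t6')
plan([(.648,-.0430,.05,-1.752)])
i=cv2.imread('pics/s6.png')
cv2.imwrite('pics/z6.png',cv2.resize(i[180:330,250:450],(800,600),interpolation=cv2.INTER_CUBIC))
E
```

```text
t 9.65 tcp [ 0.651  -0.044   0.1003] phi -1.747 gap 0.151 F [ 0.  -0.2 -1.1]
-> [ 0.648 -0.043  0.05  -1.752] n 1
   0, 3, 50, 0, 0, 0.5
```

View pics/w6.png

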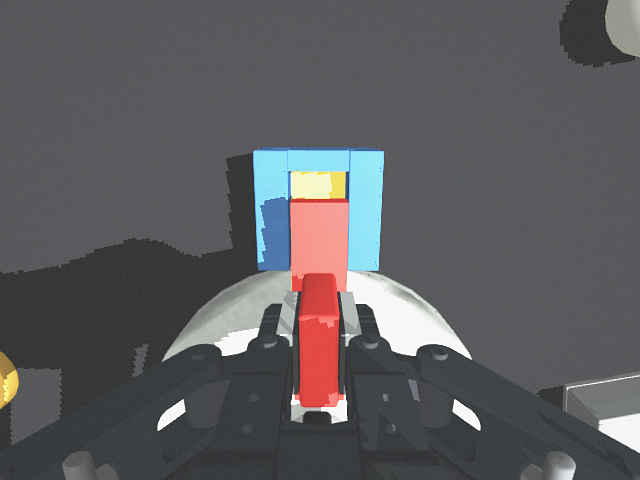

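View pics/z6.png

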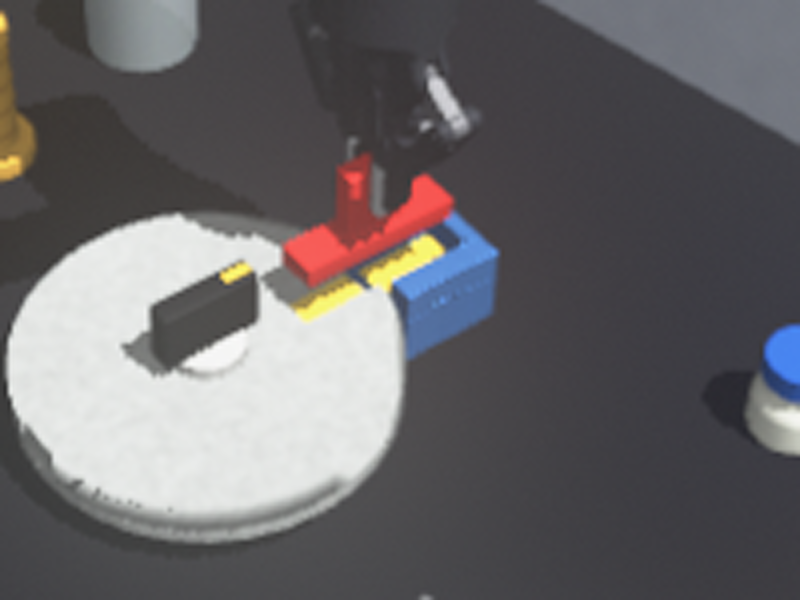

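>>> carry_out --pt "0 3 12 0 0 0.5 0" --pt "0 0 10 0 0 0 0" --pt "0 0 0 0 0 0 0" --pt "0 0 0 0 0 0 0"

```text
clock: 10.15
ee_pos: [0.6476, -0.043, 0.0761]
orientation: [-0.639, 0.769, -0.001, 0.001]
contact_force: [4.2, -0.4, -4.3]
finger_gap: 0.153
```

```bash
python3 - <<'E'
from plan import *
grab('wrist','w7')
plan([(.648,-.0430,.063,-1.752)])
E
```

```text
t 10.2 tcp [ 0.6475 -0.043   0.0762] phi -1.755 gap 0.154 F [ 4.7 -1.2 -4.3]
-> [ 0.648 -0.043  0.063 -1.752] n 1
   0, 0, 13, 0, 0, 0
```

View pics/w7.png

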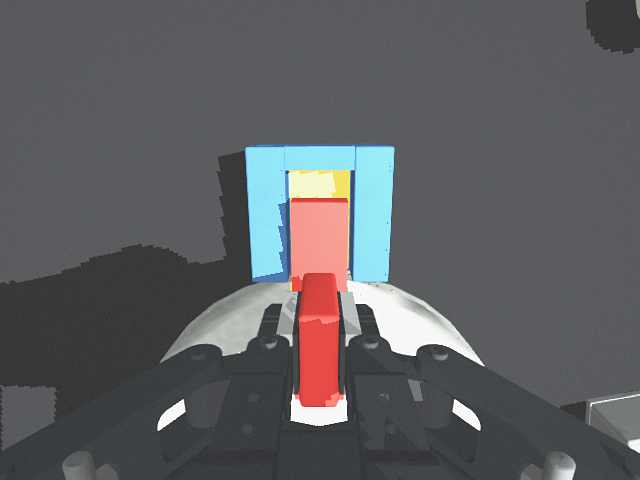

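```bash
python3 - <<'E'
from plan import *
f=load('w7'); st=telemetry.read_state(); p=st['ee_pos']; M=R.from_quat(st['orientation']).as_matrix()
for (u,v),z in [((320,170),.05),((320,146),.05),((320,281),.05),((319,199),p[2]-.015)]:
    print((M.T@(at(f,u,v,z)-p)).round(4))
E
```

```text
[ 0.001  -0.0552  0.0263]
[ 0.001  -0.0653  0.0263]
[ 0.0011 -0.0043  0.0262]
[ 0.0006 -0.0445  0.0151]
```

>>> carry_out --pt "0 0 -6 0 0 0 0" --pt "0 -5 0 0 0 0 0" --pt "0 0 0 0 0 0 0" --pt "0 0 6 0 0 0 0" --pt "0 0 0 0 0 0 0"

```text
clock: 10.82
ee_pos: [0.6502, -0.0435, 0.0748]
orientation: [-0.639, 0.769, 0.001, -0.001]
contact_force: [0.5, -1.0, -2.1]
finger_gap: 0.151
```

>>> carry_out --pt "0 0 5 0 0 0 0" --pt "0 0 4 0 0 0 0" --pt "0 0 2 0 0 0 0" --pt "0 0 0 0 0 0 0"

```text
clock: 11.32
ee_pos: [0.6513, -0.0437, 0.0648]
orientation: [-0.639, 0.769, 0.0, -0.0]
contact_force: [-0.5, 0.2, -1.8]
finger_gap: 0.152
```

```bash
python3 - <<'E'
from plan import *
grab('wrist','w8');grab('side','s8')
plan([(.648,-.0430,.063,-1.752)])
i=cv2.imread('pics/s8.png')
cv2.imwrite('pics/z8.png',cv2.resize(i[180:330,250:450],(800,600),interpolation=cv2.INTER_CUBIC))
E
```

```text
t 11.43 tcp [ 0.6516 -0.0437  0.0653] phi -1.755 gap 0.158 F [ 0.3 -0.7 -0.3]
-> [ 0.648 -0.043  0.063 -1.752] n 1
   0, 4, 2, 0, 0, 0
```

View pics/w8.png

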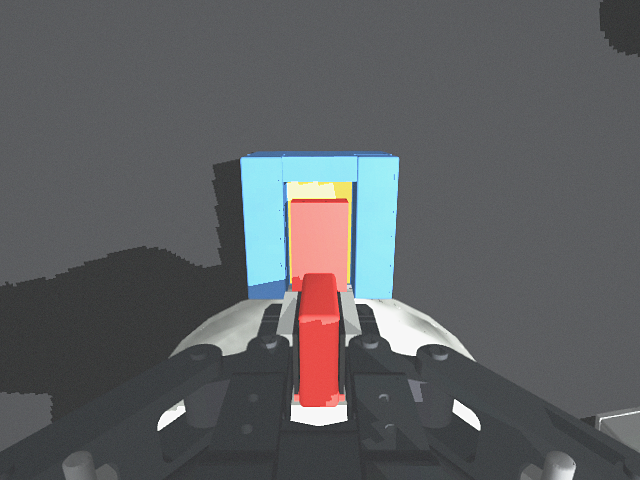

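View pics/z8.png

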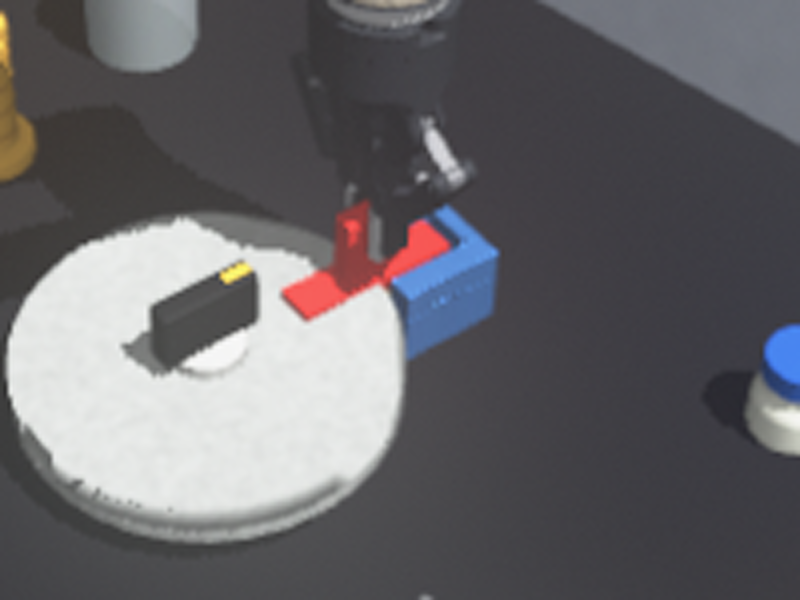

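>>> carry_out --pt "0 0 2 0 0 0 0" --pt "0 0 1 0 0 0 0" --pt "0 0 0 0 0 0 0"

```text
clock: 11.8
ee_pos: [0.6518, -0.0438, 0.0631]
orientation: [-0.639, 0.769, -0.0, 0.0]
contact_force: [-2.7, -0.2, 3.8]
finger_gap: 0.148
```

>>> carry_out --pt "0 0 0 0 0 0 0.3" --pt "0 0 0 0 0 0 0.5" --pt "0 0 -10 0 0 0 0.5" --pt "0 0 -50 0 0 0 0.6" --pt "0 0 -60 0 0 0 0.6"

```text
clock: 12.42
ee_pos: [0.6503, -0.0435, 0.182]
orientation: [-0.639, 0.769, 0.001, -0.001]
contact_force: [0.9, -0.1, 0.7]
finger_gap: 0.599
```

>>> carry_out --pt "0 60 -20 0 0 0 0.7" --pt "0 0 0 0 0 0 0.7"

```text
clock: 12.68
ee_pos: [0.5903, -0.032, 0.2037]
orientation: [-0.639, 0.769, 0.0, 0.0]
contact_force: [0.4, 0.3, -0.9]
finger_gap: 0.699
```

```bash
python3 - <<'E'
from plan import *
grab('wrist','w9');grab('side','s9');
plan([(.56,.12,.24,-.8),(.596,.2235,.24,0)])
i=cv2.imread('pics/s9.png')
cv2.imwrite('pics/z9.png',cv2.resize(i[180:330,250:450],(800,600),interpolation=cv2.INTER_CUBIC))
E
```

```text
t 12.78 tcp [ 0.5931 -0.0328  0.2027] phi -1.755 gap 0.701 F [ 0.4 -0.3  0.1]
-> [ 0.56  0.12  0.24 -0.8 ] n 6
   -24, 10, -6, 0, 0, -9
   -25, 6, -6, 0, 0, -9
   -26, 2, -6, 0, 0, -9
   -26, -2, -6, 0, 0, -9
   -26, -6, -7, 0, 0, -9.5
   -24, -10, -6, 0, 0, -9
-> [0.596 0.224 0.24  0.   ] n 5
   -10, -19, 0, 0, 0, -9
   -7, -21, 0, 0, 0, -9.5
   -3, -22, 0, 0, 0, -9
   0, -22, 0, 0, 0, -9.5
   4, -21, 0, 0, 0, -9
```

View pics/w9.png

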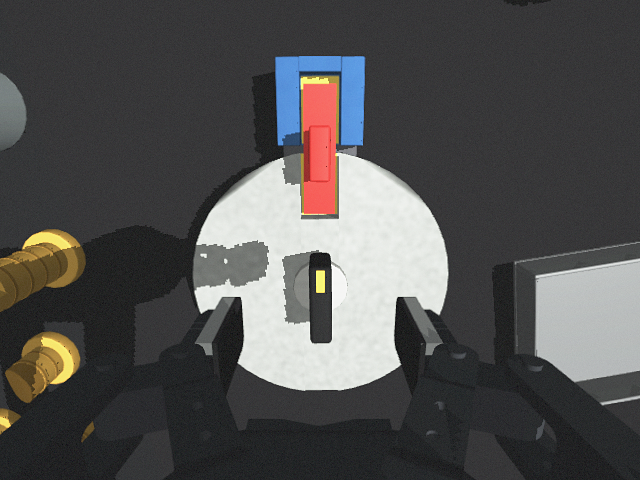

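View pics/z9.png

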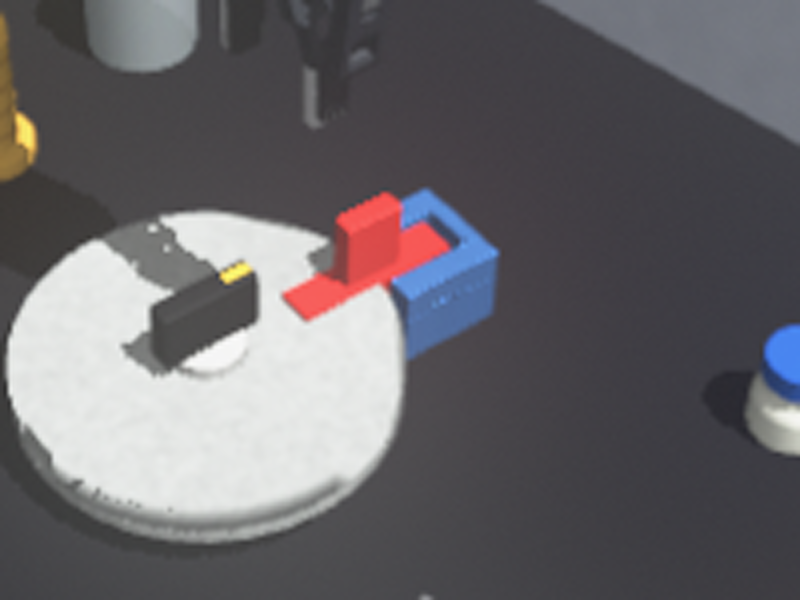

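>>> carry_out --pt "-24 10 -6 0 0 -9 0.7" --pt "-25 6 -6 0 0 -9 0.7" --pt "-26 2 -6 0 0 -9 0.7" --pt "-26 -2 -6 0 0 -9 0.7" --pt "-26 -6 -7 0 0 -9.5 0.7"

```text
clock: 13.4
ee_pos: [0.5669, 0.0955, 0.2325]
orientation: [0.888, -0.46, -0.0, -0.0]
contact_force: [0.1, 0.6, 0.3]
finger_gap: 0.7
```

>>> carry_out --pt "-24 -10 -6 0 0 -9 0.7" --pt "-10 -19 0 0 0 -9 0.7" --pt "-7 -21 0 0 0 -9.5 0.7" --pt "-3 -22 0 0 0 -9 0.7" --pt "0 -22 0 0 0 -9.5 0.7"

```text
clock: 14.02
ee_pos: [0.5902, 0.2041, 0.2383]
orientation: [0.997, -0.077, -0.0, -0.0]
contact_force: [-0.0, -0.4, -0.6]
finger_gap: 0.699
```

>>> carry_out --pt "4 -21 0 0 0 -9 0.7" --pt "0 0 0 0 0 0 0.7" --pt "0 0 0 0 0 0 0.7"

```text
clock: 14.4
ee_pos: [0.5963, 0.2229, 0.2383]
orientation: [1.0, -0.002, -0.0, 0.0]
contact_force: [-1.5, -0.9, -0.0]
finger_gap: 0.699
```

```bash
python3 - <<'E'
from plan import *
grab('wrist','w10')
plan([(.596,.2235,.14,0),(.596,.2235,.046,0)])
E
```

```text
t 14.45 tcp [0.5962 0.2227 0.2385] phi -0.004 gap 0.7 F [ 0.1  0.6 -0.1]
-> [0.596 0.224 0.14  0.   ] n 2
   0, 0, 49, 0, 0, 0
   0, -1, 50, 0, 0, 0
-> [0.596 0.224 0.046 0.   ] n 2
   0, 0, 47, 0, 0, 0
   0, 0, 47, 0, 0, 0
```

View pics/w10.png

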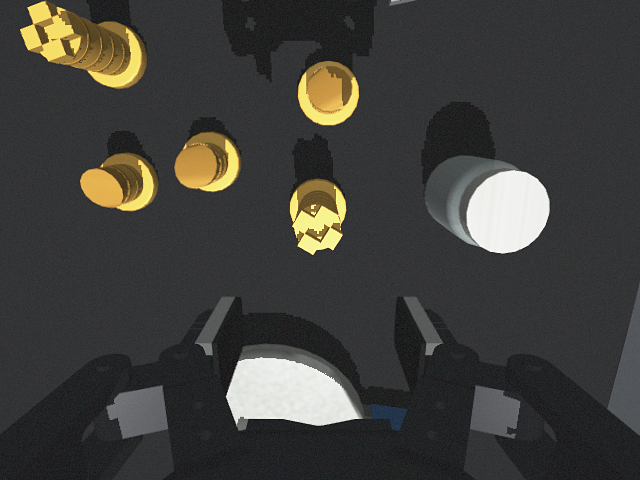

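```bash
python3 - <<'E'
from fit import *
f=load('w10'); M=ymask(f)
for n,x0,w in [('A',(.596,.2235),1),('C',(.607,.328),0),('D',(.4944,.2673),0),('E',(.4106,.2495),0)]:
    def cost(p):
        m=np.zeros(M.shape,np.uint8); x,y=p[:2]; h=.1 if w else p[2]
        hullmask(f,np.r_[circ(x,y,0,.028),circ(x,y,.014,.028)],m)
        hullmask(f,np.r_[circ(x,y,0,.018),circ(x,y,h,.018)],m)
        u,v=proj(f,[[x0[0],x0[1],.02]])[0].astype(int); s=np.s_[max(v-60,0):v+60,max(u-50,0):u+50]
        return np.abs(m[s].astype(float)-M[s]).sum()/255
    x=[*x0,.05]
    b=minimize(cost,x,method='Nelder-Mead',options=dict(initial_simplex=[x,[x[0]+.006,x[1],.05],[x[0],x[1]+.006,.05],[x[0],x[1],.06]]))
    print(n,b.x.round(4),b.fun)
E
```

```text
A [0.5956 0.2217 0.0499] 1385.9176470588236
C [0.6053 0.3259 0.0572] 223.01960784313727
D [0.493  0.266  0.0528] 194.34117647058824
E [0.4093 0.2483 0.0494] 268.61960784313726
```

>>> carry_out --pt "0 0 49 0 0 0 0.7" --pt "0 -1 50 0 0 0 0.7" --pt "0 0 0 0 0 0 0.7" --grip_force 50

```text
clock: 14.82
ee_pos: [0.5916, 0.2225, 0.1345]
orientation: [1.0, -0.002, -0.006, 0.001]
contact_force: [-0.4, -0.4, 0.1]
finger_gap: 0.7
```

>>> carry_out --pt "0 0 44 0 0 0 0.7" --pt "0 0 44 0 0 0 0.7" --pt "0 0 0 0 0 0 0.7" --pt "0 0 0 0 0 0 0.7"

```text
clock: 15.32
ee_pos: [0.5984, 0.2248, 0.0552]
orientation: [1.0, -0.001, 0.002, -0.001]
contact_force: [0.7, -0.1, 0.8]
finger_gap: 0.702
```

```bash
python3 - <<'E'
from plan import *
plan([(.5958,.2225,.046,0)])
E
```

```text
t 15.32 tcp [0.5984 0.2248 0.0552] phi -0.002 gap 0.702 F [ 0.7 -0.1  0.8]
-> [0.596 0.222 0.046 0.   ] n 1
   -3, 2, 9, 0, -0.5, 0
```

>>> carry_out --pt "-1 1 5 0 0 0 0.7" --pt "0 0 0 0 0 0 0.7" --pt "0 0 0 0 0 0 0" --pt "0 0 0 0 0 0 0" --pt "0 0 0 0 0 0 0"

```text
clock: 15.95
ee_pos: [0.5954, 0.2236, 0.0478]
orientation: [1.0, -0.001, 0.0, -0.0]
contact_force: [-1.7, -0.9, 5.0]
finger_gap: 0.409
```

>>> carry_out --pt "0 0 0 0 0 0 0" --pt "0 0 -20 0 0 0 0" --pt "0 0 -40 0 0 0 0" --pt "0 0 -40 0 0 0 0" --pt "0 0 0 0 0 0 0"

```text
clock: 16.58
ee_pos: [0.5986, 0.2243, 0.1524]
orientation: [1.0, -0.001, 0.005, -0.001]
contact_force: [0.2, 0.1, -1.9]
finger_gap: 0.409
```

```bash
python3 - <<'E'
from plan import *
grab('side','s11'); grab('wrist','w11')
plan([(.5533,.0408,.17,-.18),(.5533,.0408,.11,-.18)],mm=35)
i=cv2.imread('pics/s11.png')
cv2.imwrite('pics/z11.png',cv2.resize(i[100:250,150:350],(800,600),interpolation=cv2.INTER_CUBIC))
E
```

```text
t 16.68 tcp [0.5949 0.2234 0.1472] phi -0.001 gap 0.409 F [ 0.2  0.1 -2.2]
-> [ 0.553  0.041  0.17  -0.18 ] n 6
   -7, 30, -4, 0, 0, 1.5
   -6, 31, -4, 0, 0, 1.5
   -5, 31, -4, 0, 0, 2
   -4, 31, -4, 0, 0, 1.5
   -4, 31, -3, 0, 0, 2
   -2, 31, -4, 0, 0, 1.5
-> [ 0.553  0.041  0.11  -0.18 ] n 2
   0, 0, 30, 0, 0, 0
   0, 0, 30, 0, 0, 0
```

View pics/z11.png

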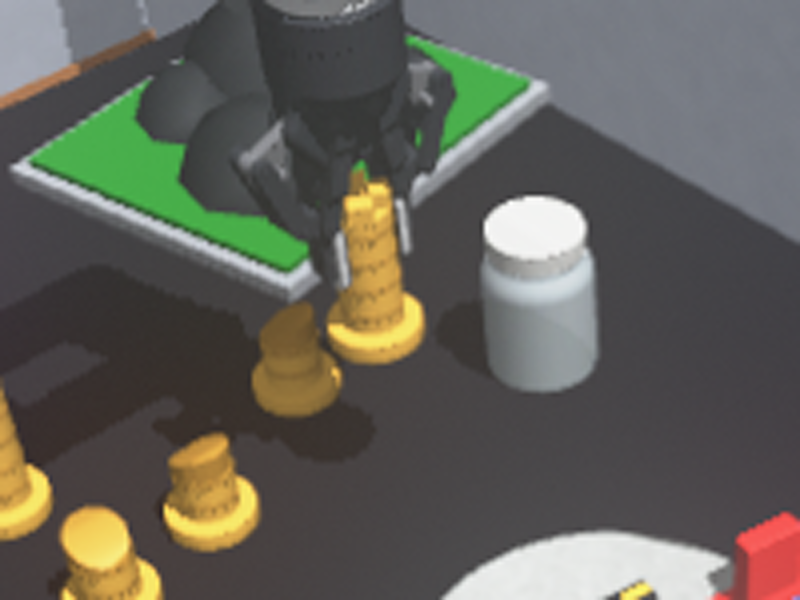

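>>> carry_out --pt "-7 30 -4 0 0 1.5 0" --pt "-6 31 -4 0 0 1.5 0" --pt "-5 31 -4 0 0 2 0" --pt "-4 31 -4 0 0 1.5 0" --pt "-4 31 -3 0 0 2 0"

```text
clock: 17.3
ee_pos: [0.5581, 0.0701, 0.1634]
orientation: [0.997, -0.075, -0.002, 0.0]
contact_force: [-0.0, 0.5, -0.9]
finger_gap: 0.412
```

>>> carry_out --pt "-2 31 -4 0 0 1.5 0" --pt "0 0 20 0 0 0 0" --pt "0 0 20 0 0 0 0" --pt "0 0 15 0 0 0 0" --pt "0 0 0 0 0 0 0"

```text
clock: 17.92
ee_pos: [0.5512, 0.0409, 0.1119]
orientation: [0.996, -0.088, -0.003, -0.0]
contact_force: [-0.6, 0.3, -1.7]
finger_gap: 0.412
```

```bash
python3 - <<'E'
from plan import *
grab('side','s12'); grab('wrist','w12')
plan([(.5533,.0408,.099,-.18)])
i=cv2.imread('pics/s12.png')
cv2.imwrite('pics/z12.png',cv2.resize(i[180:330,230:430],(800,600),interpolation=cv2.INTER_CUBIC))
E
```

```text
t 18.02 tcp [0.5535 0.0409 0.1146] phi -0.176 gap 0.41 F [-0.5 -0.4 -1. ]
-> [ 0.553  0.041  0.099 -0.18 ] n 1
   0, 0, 16, 0, 0, 0
```

View pics/z12.png

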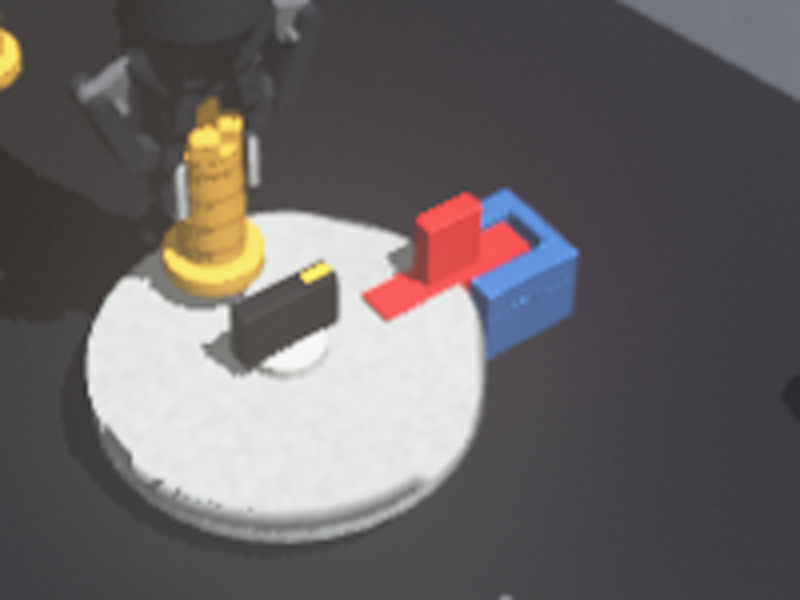

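Good position; lower in small steps.

>>> carry_out --pt "0 0 8 0 0 0 0" --pt "0 0 4 0 0 0 0" --pt "0 0 2 0 0 0 0" --pt "0 0 0 0 0 0 0" --pt "0 0 0 0 0 0 0"

```text
clock: 18.65
ee_pos: [0.5538, 0.0407, 0.1011]
orientation: [0.996, -0.088, 0.0, -0.0]
contact_force: [-0.7, -0.5, -1.0]
finger_gap: 0.409
```

>>> carry_out --pt "0 0 2 0 0 0 0" --pt "0 0 2 0 0 0 0" --pt "0 0 0 0 0 0 0"

```text
clock: 19.02
ee_pos: [0.5541, 0.0406, 0.0978]
orientation: [0.996, -0.088, 0.0, -0.0]
contact_force: [-0.8, 0.2, 3.3]
finger_gap: 0.405
```

Contact; release and go up, then toward B.

>>> carry_out --pt "0 0 0 0 0 0 0.5" --pt "0 0 0 0 0 0 0.7" --pt "0 0 -20 0 0 0 0.7" --pt "0 0 -40 0 0 0 0.7" --pt "0 0 -60 0 0 0 0.7"

```text
clock: 19.65
ee_pos: [0.5517, 0.0408, 0.2155]
orientation: [0.996, -0.088, -0.003, -0.0]
contact_force: [0.4, -0.1, 0.3]
finger_gap: 0.702
```

```bash
python3 - <<'E'
from plan import *
grab('side','s13')
plan([(.412,.34,.23,.15)])
i=cv2.imread('pics/s13.png')
cv2.imwrite('pics/z13.png',cv2.resize(i[140:340,130:397],(800,600),interpolation=cv2.INTER_CUBIC))
E
```

```text
t 19.7 tcp [0.5581 0.0406 0.2271] phi -0.176 gap 0.701 F [ 1.8 -0.1  6.4]
-> [0.412 0.34  0.23  0.15 ] n 6
   -33, -45, -1, 0, 0, -3
   -30, -46, -1, 0, 0, -3
   -28, -48, -1, 0, 0, -3
   -25, -50, -1, 0, 0, -3
   -23, -51, 0, 0, -0.5, -3.5
   -19, -52, -1, 0, 0, -3
```

View pics/z13.png

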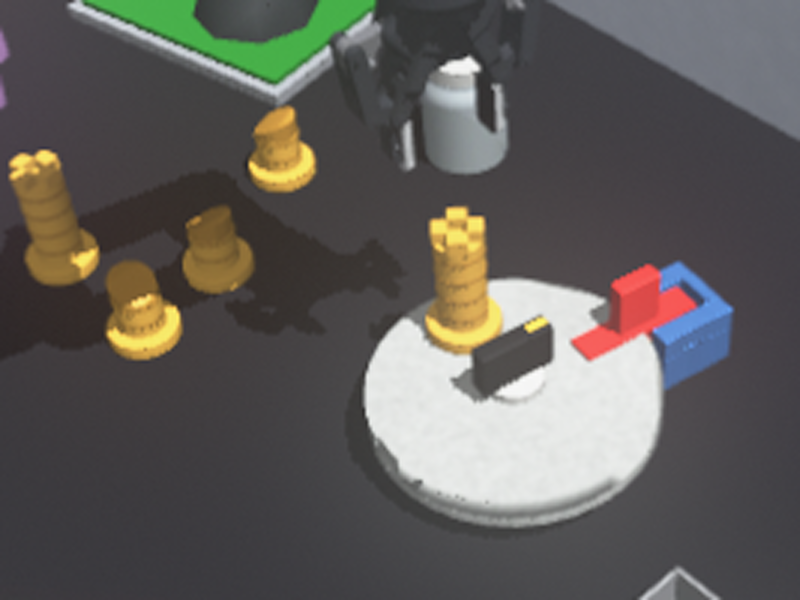

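>>> carry_out --pt "-33 -45 -1 0 0 -2 0.7" --pt "-30 -46 -1 0 0 -2 0.7" --pt "-28 -48 -1 0 0 -2 0.7" --pt "-25 -50 -1 0 0 -2 0.7" --pt "-23 -51 0 0 0 -2 0.7"

```text
clock: 20.32
ee_pos: [0.4398, 0.2963, 0.2211]
orientation: [1.0, -0.0, 0.001, -0.0]
contact_force: [1.4, 0.2, -0.1]
finger_gap: 0.698
```

>>> carry_out --pt "-19 -52 0 0 0 0 0.7" --pt "0 -24 0 0 0 0 0.7" --pt "0 0 0 0 0 0 0.7"

```text
clock: 20.7
ee_pos: [0.4217, 0.3717, 0.2208]
orientation: [1.0, 0.0, 0.0, 0.0]
contact_force: [-0.2, -0.1, -1.0]
finger_gap: 0.7
```

```bash
python3 - <<'E'
from plan import *
from fit import *
f=grab('top','t14'); fs=grab('side','s14'); fw=grab('wrist','w14')
plan([(.412,.363,.15,0),(.412,.363,.052,0)])
E
```

```text
t 20.85 tcp [0.4222 0.3695 0.2207] phi -0.003 gap 0.702 F [0.6 0.1 0.2]
-> [0.412 0.363 0.15  0.   ] n 2
   -5, 3, 35, 0, 0, 0
   -5, 3, 36, 0, 0, 0
-> [0.412 0.363 0.052 0.   ] n 2
   0, 0, 49, 0, 0, 0
   0, 0, 49, 0, 0, 0
```

View pics/w14.png

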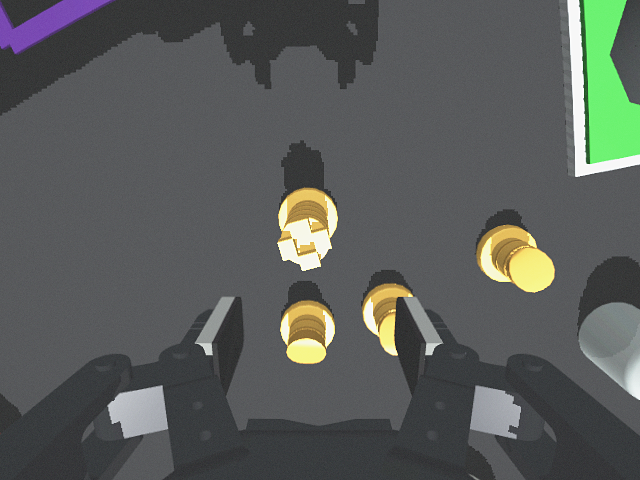

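>>> carry_out --pt "-5 3 35 0 0 0 0.7" --pt "-5 3 36 0 0 0 0.7" --pt "0 0 40 0 0 0 0.7" --pt "0 0 40 0 0 0 0.7" --pt "0 0 18 0 0 0 0.7"

```text
clock: 21.48
ee_pos: [0.4106, 0.3622, 0.0495]
orientation: [1.0, -0.002, -0.002, 0.001]
contact_force: [0.0, -0.5, 0.1]
finger_gap: 0.697
```

>>> carry_out --pt "0 0 5 0 0 0 0.7" --pt "0 0 0 0 0 0 0.7" --pt "0 0 0 0 0 0 0.7"

```text
clock: 21.85
ee_pos: [0.413, 0.3657, 0.0488]
orientation: [1.0, -0.001, 0.001, -0.001]
contact_force: [-0.1, -0.1, 0.0]
finger_gap: 0.705
```

```bash
python3 - <<'E'
from plan import *
plan([(.412,.363,.046,0)])
E
```

```text
t 21.85 tcp [0.413  0.3657 0.0488] phi -0.001 gap 0.705 F [-0.1 -0.1  0. ]
-> [0.412 0.363 0.046 0.   ] n 1
   -1, 3, 3, 0, 0, 0
```

>>> carry_out --pt "-1 2 0 0 0 0 0.7" --pt "0 0 0 0 0 0 0" --pt "0 0 0 0 0 0 0" --pt "0 0 0 0 0 0 0" --pt "0 0 0 0 0 0 0"

```text
clock: 22.48
ee_pos: [0.4109, 0.363, 0.0476]
orientation: [1.0, -0.001, 0.0, -0.0]
contact_force: [-0.5, 0.5, 4.7]
finger_gap: 0.407
```

>>> carry_out --pt "0 0 -30 0 0 0 0" --pt "0 0 -50 0 0 0 0" --pt "0 0 -50 0 0 0 0" --pt "0 0 -40 0 0 0 0" --pt "0 0 0 0 0 0 0"

```text
clock: 23.1
ee_pos: [0.4127, 0.3643, 0.2208]
orientation: [1.0, -0.001, 0.003, -0.002]
contact_force: [0.5, -0.9, -2.0]
finger_gap: 0.409
```

```bash
python3 - <<'E'
from plan import *
plan([(.42,.1,.225,-.1),(.46,-.089,.225,-.18),(.5297,-.089,.17,-.18)],mm=45)
E
```

```text
t 23.1 tcp [0.4127 0.3643 0.2208] phi -0.001 gap 0.409 F [ 0.5 -0.9 -2. ]
-> [ 0.42   0.1    0.225 -0.1  ] n 6
   1, 44, -1, 0, 0, 1
   2, 44, -1, 0, 0, 1
   3, 44, -1, 0, 0, 1
   4, 44, -1, 0, 0, 1
   4, 44, -1, 0, 0, 1
   5, 44, 0, -0.5, -0.5, 0.5
-> [ 0.46  -0.089  0.225 -0.18 ] n 5
   12, 37, 0, 0, 0, 1
   12, 36, 0, 0, 0, 1
   13, 36, 0, 0, 0, 1
   14, 36, 0, 0, 0, 1
   14, 37, 0, 0, 0, 0.5
-> [ 0.53  -0.089  0.17  -0.18 ] n 2
   34, -6, 27, 0, 0, 0
   34, -7, 28, 0, 0, 0
```

>>> carry_out --pt "1 44 -1 0 0 1 0" --pt "2 44 -1 0 0 1 0" --pt "3 44 -1 0 0 1 0" --pt "4 44 -1 0 0 1 0" --pt "4 44 -1 0 0 1 0"

```text
clock: 23.72
ee_pos: [0.4149, 0.1407, 0.2191]
orientation: [0.999, -0.044, -0.002, 0.0]
contact_force: [0.8, -0.5, -0.0]
finger_gap: 0.411
```

>>> carry_out --pt "5 44 0 0 0 0.5 0" --pt "12 37 0 0 0 1 0" --pt "12 36 0 0 0 1 0" --pt "13 36 0 0 0 1 0" --pt "14 36 0 0 0 1 0"

```text
clock: 24.35
ee_pos: [0.4489, -0.053, 0.219]
orientation: [0.996, -0.084, -0.002, -0.001]
contact_force: [-0.1, -0.6, -1.2]
finger_gap: 0.41
```

>>> carry_out --pt "14 37 0 0 0 1 0" --pt "34 -6 27 0 0 0 0" --pt "34 -7 28 0 0 0 0" --pt "0 0 0 0 0 0 0" --pt "0 0 0 0 0 0 0"

```text
clock: 24.98
ee_pos: [0.5257, -0.0902, 0.1649]
orientation: [0.996, -0.092, -0.002, -0.001]
contact_force: [-0.4, -1.2, -0.2]
finger_gap: 0.407
```

```bash
python3 - <<'E'
from plan import *
grab('wrist','w15')
plan([(.5297,-.089,.105,-.18)],mm=20)
E
```

```text
t 25.02 tcp [ 0.5262 -0.0904  0.1662] phi -0.184 gap 0.41 F [ 0.4  0.8 -0.6]
-> [ 0.53  -0.089  0.105 -0.18 ] n 4
   1, 0, 15, 0, 0, 0
   1, -1, 15, 0, 0, 0
   1, 0, 16, 0, 0, 0
   0, -1, 15, 0, 0, -0.5
```

View pics/w15.png

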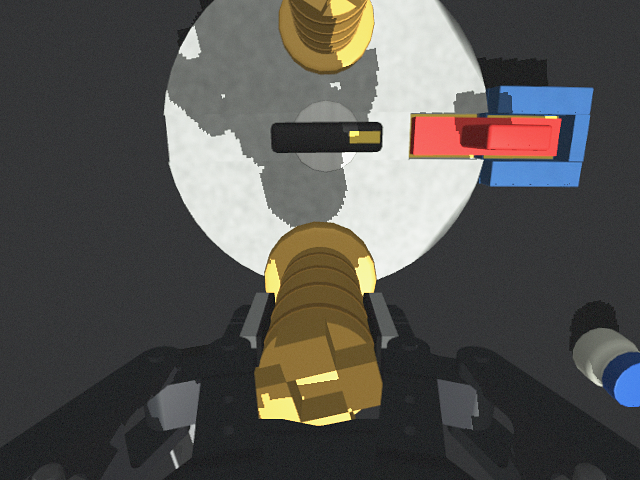

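>>> carry_out --pt "1 0 15 0 0 0 0" --pt "1 -1 15 0 0 0 0" --pt "1 0 16 0 0 0 0" --pt "0 -1 15 0 0 0 0" --pt "0 0 0 0 0 0 0"

```text
clock: 25.65
ee_pos: [0.5289, -0.0887, 0.1036]
orientation: [0.996, -0.092, -0.002, -0.001]
contact_force: [-0.9, 0.2, -0.7]
finger_gap: 0.406
```

>>> carry_out --pt "0 0 2 0 0 0 0" --pt "0 0 1 0 0 0 0" --pt "0 0 0 0 0 0 0" --pt "0 0 0 0 0 0 0"

```text
clock: 26.15
ee_pos: [0.5309, -0.0894, 0.1033]
orientation: [0.996, -0.092, 0.0, -0.0]
contact_force: [0.2, -0.3, -1.8]
finger_gap: 0.405
```

>>> carry_out --pt "0 0 3 0 0 0 0" --pt "0 0 2 0 0 0 0" --pt "0 0 0 0 0 0 0" --pt "0 0 0 0 0 0 0"

```text
clock: 26.65
ee_pos: [0.5305, -0.0892, 0.0978]
orientation: [0.996, -0.092, -0.0, -0.0]
contact_force: [-0.3, 0.1, -1.6]
finger_gap: 0.415
```

>>> carry_out --pt "0 0 1 0 0 0 0" --pt "0 0 0 0 0 0 0" --pt "0 0 0 0 0 0 0"

```text
clock: 27.02
ee_pos: [0.5308, -0.0893, 0.0975]
orientation: [0.996, -0.092, 0.0, -0.0]
contact_force: [-2.3, 0.9, 4.7]
finger_gap: 0.405
```

>>> carry_out --pt "0 0 0 0 0 0 0.5" --pt "0 0 0 0 0 0 0.7" --pt "0 0 -20 0 0 0 0.7" --pt "0 0 -45 0 0 0 0.7" --pt "0 0 -60 0 0 0 0.7"

```text
clock: 27.65
ee_pos: [0.5291, -0.0889, 0.2208]
orientation: [0.996, -0.092, -0.002, -0.001]
contact_force: [0.7, -0.6, 0.0]
finger_gap: 0.702
```

>>> carry_out --pt "-50 0 0 0 0 0 0.7" --pt "-50 -20 0 0 0 0 0.7" --pt "0 -55 0 0 0 -1 0.7" --pt "0 -55 0 0 0 -1 0.7" --pt "0 -55 0 0 0 -1 0.7"

```text
clock: 28.28
ee_pos: [0.4636, 0.1129, 0.2221]
orientation: [0.998, -0.066, 0.001, -0.0]
contact_force: [1.2, -0.4, 0.5]
finger_gap: 0.708
```

```bash
python3 - <<'E'
from plan import *
grab('top','t16'); grab('side','s16'); grab('wrist','w16')
plan([(.4095,.2485,.16,0)])
E
```

```text
t 28.43 tcp [0.4633 0.1135 0.2217] phi -0.127 gap 0.695 F [ 0.1 -0.9  0.1]
-> [0.41  0.248 0.16  0.   ] n 3
   -24, -42, 21, 0, 0, -2.5
   -21, -44, 20, 0, 0, -2.5
   -20, -44, 21, 0, 0, -2.5
```

View pics/t16.png

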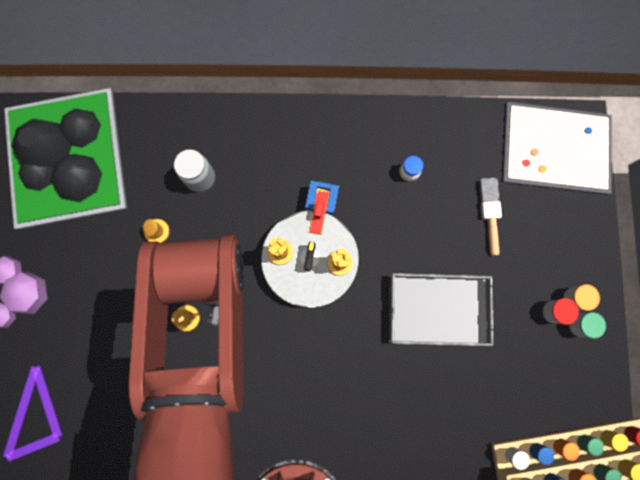

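View pics/s16.png

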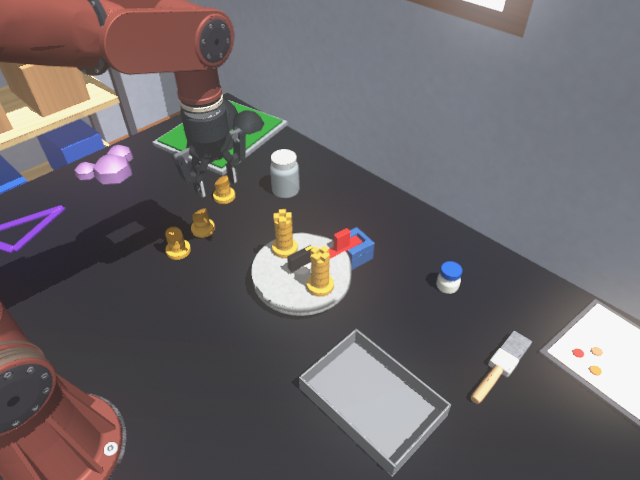

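View pics/w16.png

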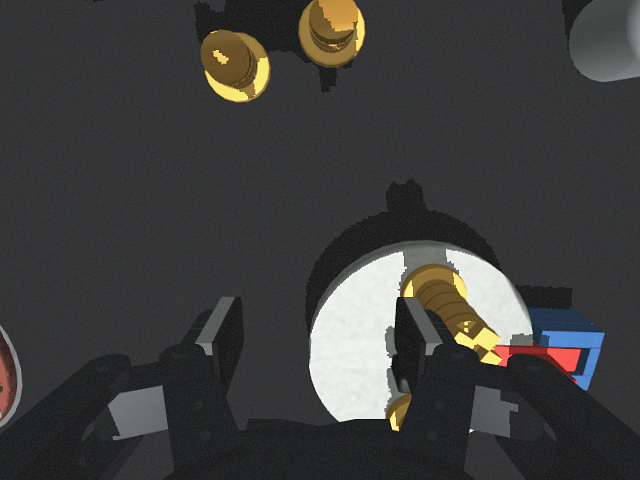

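```bash
python3 - <<'E'
from plan import *
plan([(.41,.249,.13,-.8),(.41,.249,.022,-.8)])
E
```

```text
t 28.43 tcp [0.4633 0.1135 0.2217] phi -0.127 gap 0.695 F [ 0.1 -0.9  0.1]
-> [ 0.41   0.249  0.13  -0.8  ] n 4
   -18, -32, 23, 0, 0, 9.5
   -22, -29, 23, 0, 0, 9.5
   -27, -24, 23, 0, 0, 10
   -31, -19, 23, 0, 0, 9.5
-> [ 0.41   0.249  0.022 -0.8  ] n 2
   0, 0, 54, 0, 0, 0
   0, 0, 54, 0, 0, 0
```

>>> carry_out --pt "-18 -32 23 0 0 9.5 0.7" --pt "-22 -29 23 0 0 9.5 0.7" --pt "-27 -24 23 0 0 10 0.7" --pt "-31 -19 23 0 0 9.5 0.7" --pt "0 0 0 0 0 0 0.7"

```text
clock: 29.05
ee_pos: [0.408, 0.2463, 0.1275]
orientation: [0.921, -0.39, -0.002, 0.002]
contact_force: [-0.6, -0.2, 0.2]
finger_gap: 0.697
```

```bash
python3 - <<'E'
from plan import *
grab('wrist','w17')
plan([(.41,.249,.024,-.8)],mm=40)
E
```

```text
t 29.1 tcp [0.4095 0.2459 0.1288] phi -0.802 gap 0.7 F [-0.1 -0.7 -0.1]
-> [ 0.41   0.249  0.024 -0.8  ] n 3
   -1, -1, 35, 0, 0, 0
   0, -1, 35, 0, 0, 0
   -1, -1, 35, 0, 0, 0
```

View pics/w17.png

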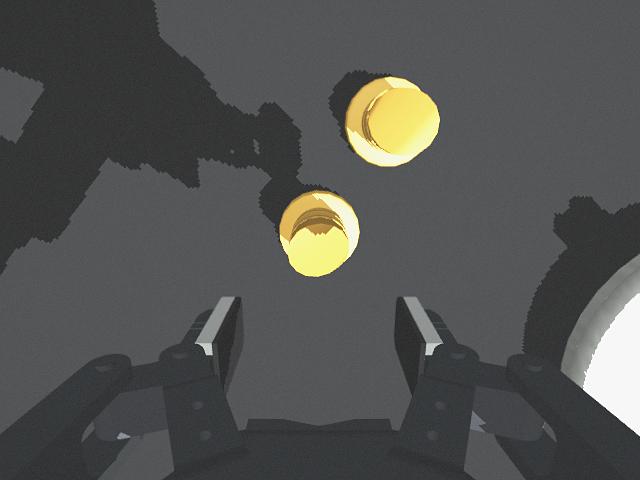

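Centred on E (base ~(320,230)). Descend and grip.

>>> carry_out --pt "0 -1 35 0 0 0 0.7" --pt "0 -1 35 0 0 0 0.7" --pt "0 -1 35 0 0 0 0.7" --pt "0 0 0 0 0 0 0.7" --pt "0 0 0 0 0 0 0.7"

```text
clock: 29.72
ee_pos: [0.4144, 0.2487, 0.0266]
orientation: [0.92, -0.392, 0.001, -0.001]
contact_force: [0.1, -0.5, -0.5]
finger_gap: 0.697
```

>>> carry_out --pt "0 0 2 0 0 0 0" --pt "0 0 0 0 0 0 0" --pt "0 0 0 0 0 0 0" --pt "0 0 0 0 0 0 0"

```text
clock: 30.22
ee_pos: [0.4144, 0.2498, 0.025]
orientation: [0.92, -0.391, 0.002, -0.001]
contact_force: [-0.5, -0.8, 6.3]
finger_gap: 0.404
```

>>> carry_out --pt "0 0 -30 0 0 0 0" --pt "0 0 -50 0 0 0 0" --pt "0 0 -50 0 0 0 0" --pt "0 0 -50 0 0 0 0" --pt "0 0 0 0 0 0 0"

```text
clock: 30.85
ee_pos: [0.4158, 0.2506, 0.2085]
orientation: [0.92, -0.391, 0.004, -0.004]
contact_force: [1.1, 0.1, -0.9]
finger_gap: 0.399
```

```bash
python3 - <<'E'
from plan import *
grab('side','s18')
plan([(.42,.0,.2,-.4),(.41,-.2,.2,0),(.435,-.385,.15,0)],mm=50)
i=cv2.imread('pics/s18.png')
cv2.imwrite('pics/z18.png',cv2.resize(i[120:320,80:347],(800,600),interpolation=cv2.INTER_CUBIC))
E
```

```text
t 30.9 tcp [0.4138 0.2497 0.2053] phi -0.804 gap 0.402 F [ 0.2  1.1 -2.2]
-> [ 0.42  0.    0.2  -0.4 ] n 5
   37, 34, 1, 0, 0, -4.5
   34, 36, 1, 0, 0, -4.5
   31, 39, 1, 0, 0, -4.5
   28, 42, 1, 0, 0, -5
   24, 43, 1, 0, 0, -4.5
-> [ 0.41 -0.2   0.2   0.  ] n 5
   14, 38, 0, 0, 0, -4.5
   11, 39, 0, 0, 0, -4.5
   8, 39, 0, 0, 0, -4.5
   4, 40, 0, 0, 0, -5
   1, 40, -1, 0, -0.5, -4.5
-> [ 0.435 -0.385  0.15   0.   ] n 4
   6, 46, 12, 0, 0, 0
   7, 46, 13, 0, 0, 0
   6, 46, 12, 0, 0, 0
   7, 47, 13, 0, 0, 0
```

View pics/z18.png

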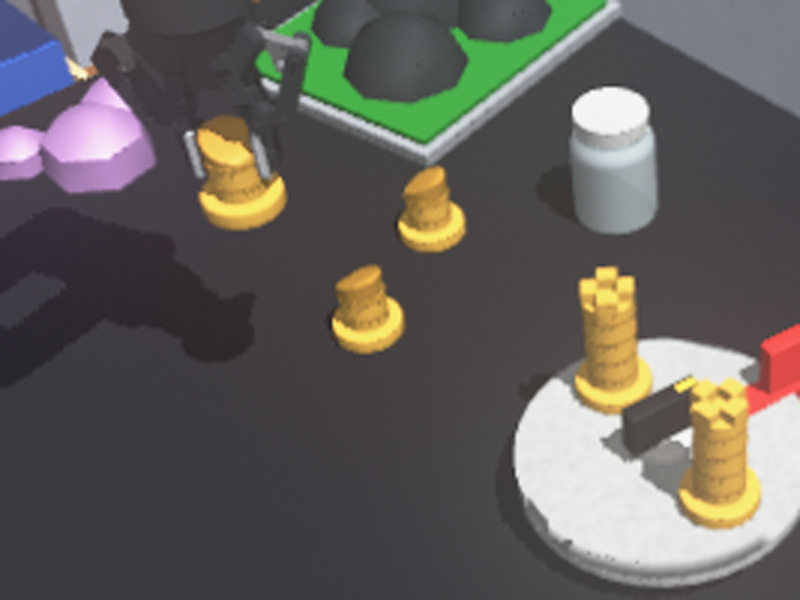

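>>> carry_out --pt "37 34 1 0 0 -4.5 0" --pt "34 36 1 0 0 -4.5 0" --pt "31 39 1 0 0 -4.5 0" --pt "28 42 1 0 0 -5 0" --pt "24 43 1 0 0 -4.5 0"

```text
clock: 31.52
ee_pos: [0.4166, -0.0013, 0.1953]
orientation: [0.98, -0.199, -0.002, -0.0]
contact_force: [-0.2, -0.4, -0.8]
finger_gap: 0.399
```

>>> carry_out --pt "14 38 0 0 0 -4.5 0" --pt "11 39 0 0 0 -4.5 0" --pt "8 39 0 0 0 -4.5 0" --pt "4 40 0 0 0 -5 0" --pt "1 40 0 0 0 -4.5 0"

```text
clock: 32.15
ee_pos: [0.4062, -0.201, 0.195]
orientation: [1.0, 0.001, -0.002, -0.002]
contact_force: [-0.6, -0.0, -1.3]
finger_gap: 0.406
```

>>> carry_out --pt "6 46 12 0 0 0 0" --pt "7 46 13 0 0 0 0" --pt "6 46 12 0 0 0 0" --pt "7 47 13 0 0 0 0" --pt "0 0 0 0 0 0 0"

```text
clock: 32.78
ee_pos: [0.4318, -0.3868, 0.1433]
orientation: [1.0, -0.002, -0.002, -0.002]
contact_force: [0.1, 0.5, -1.2]
finger_gap: 0.402
```

```bash
python3 - <<'E'
from plan import *
grab('wrist','w19')
plan([(.435,-.385,.033,0)],mm=35)
E
```

```text
t 32.83 tcp [ 0.4319 -0.3852  0.144 ] phi -0.003 gap 0.405 F [ 0.1  0.6 -1.4]
-> [ 0.435 -0.385  0.033  0.   ] n 4
   1, 0, 28, 0, 0, 0
   1, 0, 28, 0, 0, 0
   1, 0, 27, 0, 0, 0
   1, 0, 28, -0.5, 0.5, 0
```

View pics/w19.png

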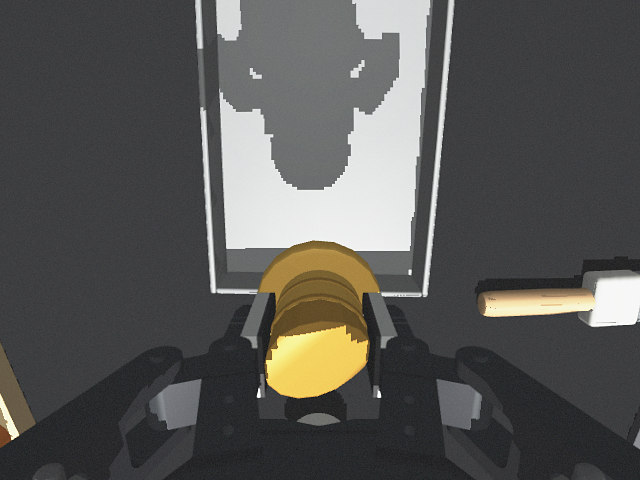

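```bash
python3 - <<'E'
from h import *
f=load('w19')
for u,v in [(213,292),(428,295),(201,30),(447,30)]: print(at(f,u,v,.04).round(4))
E
```

```text
[ 0.3591 -0.4217  0.04  ]
[ 0.5069 -0.4243  0.04  ]
[ 0.364  -0.2579  0.04  ]
[ 0.507  -0.2586  0.04  ]
```

>>> carry_out --pt "1 -5 28 0 0 0 0" --pt "1 0 28 0 0 0 0" --pt "0 0 27 0 0 0 0" --pt "0 0 20 0 0 0 0" --pt "0 0 0 0 0 0 0"

```text
clock: 33.45
ee_pos: [0.4343, -0.3784, 0.0424]
orientation: [1.0, -0.0, -0.002, -0.002]
contact_force: [0.1, -0.3, -1.9]
finger_gap: 0.404
```

>>> carry_out --pt "0 0 4 0 0 0 0" --pt "0 0 3 0 0 0 0" --pt "0 0 0 0 0 0 0" --pt "0 0 0 0 0 0 0"

```text
clock: 33.95
ee_pos: [0.4361, -0.3813, 0.0383]
orientation: [1.0, -0.001, 0.0, 0.0]
contact_force: [-0.4, 0.3, -1.5]
finger_gap: 0.4
```

>>> carry_out --pt "0 0 5 0 0 0 0" --pt "0 0 3 0 0 0 0" --pt "0 0 2 0 0 0 0" --pt "0 0 0 0 0 0 0" --pt "0 0 0 0 0 0 0"

```text
clock: 34.58
ee_pos: [0.4357, -0.3809, 0.029]
orientation: [1.0, -0.001, -0.001, -0.001]
contact_force: [-2.6, 2.1, 7.1]
finger_gap: 0.408
```

>>> carry_out --pt "0 0 0 0 0 0 0.5" --pt "0 0 0 0 0 0 0.7" --pt "0 0 -30 0 0 0 0.7" --pt "0 0 -60 0 0 0 0.7" --pt "0 0 -60 0 0 0 0.7"

```text
clock: 35.2
ee_pos: [0.4355, -0.3805, 0.1785]
orientation: [1.0, -0.001, -0.0, -0.001]
contact_force: [0.8, -1.3, 0.2]
finger_gap: 0.701
```

```bash
python3 - <<'E'
from plan import *
from fit import *
f=grab('top','t20'); g=grab('side','s20')
Mt,Ms=ymask(f),ymask(g)
for n,x0 in [('C',(.606,.327)),('D',(.4937,.2667))]: 
    print(n,[ [v.round(4) for v in fit_tower([(q,m)],x0,.05,0)] for q,m in ((f,Mt),(g,Ms))])
plan([(.43,-.2,.2,0),(.42,0.0,.2,0),(.49,.25,.15,0)],mm=60)
E
```

```text
C [[array([0.6065, 0.3278, 0.0504]), np.float64(148.0745)], [array([0.6072, 0.3311, 0.0421]), np.float64(471.3412)]]
D [[array([0.4944, 0.2667, 0.0445]), np.float64(234.149)], [array([0.4955, 0.2704, 0.0437]), np.float64(502.4863)]]
t 35.3 tcp [ 0.4401 -0.3855  0.187 ] phi -0.001 gap 0.703 F [ 1.8 -1.   0.3]
-> [ 0.43 -0.2   0.2   0.  ] n 4
   -3, -46, -4, 0, 0, 0
   -2, -46, -4, 0, 0, 0
   -3, -47, -4, 0.5, -0.5, 0
   -2, -46, -3, 0, 0, 0
-> [0.42 0.   0.2  0.  ] n 4
   -3, -50, 0, 0, 0, 0
   -2, -50, 0, 0, 0, 0
   -3, -50, 0, 0, 0, 0
   -2, -50, -1, 0, 0, 0
-> [0.49 0.25 0.15 0.  ] n 5
   14, -50, 10, 0, 0, 0
   14, -50, 10, 0, 0, 0
   14, -50, 10, 0, 0, 0
   14, -50, 10, 0, 0, 0
   13, -51, 10, 0, 0, 0
```

View pics/t20.png

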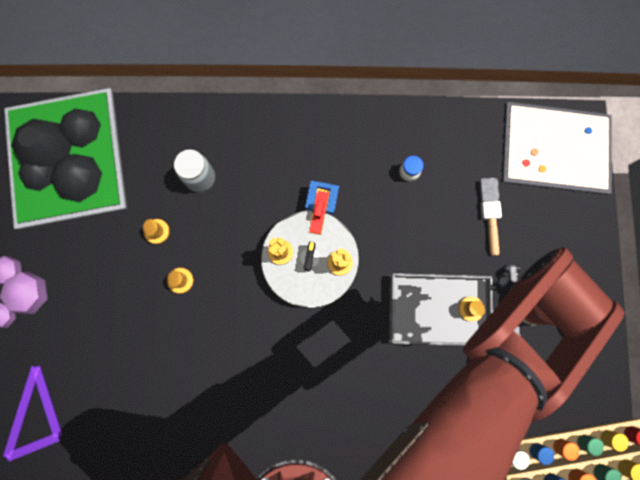

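>>> carry_out --pt "-3 -46 -4 0 0 0 0.7" --pt "-2 -46 -4 0 0 0 0.7" --pt "-3 -47 -4 0 0 0 0.7" --pt "-2 -46 -3 0 0 0 0.7" --pt "-3 -50 0 0 0 0 0.7"

```text
clock: 35.92
ee_pos: [0.4232, -0.1447, 0.1928]
orientation: [1.0, -0.001, 0.0, -0.0]
contact_force: [0.3, 0.4, 0.0]
finger_gap: 0.695
```

>>> carry_out --pt "-2 -50 0 0 0 0 0.7" --pt "-3 -50 0 0 0 0 0.7" --pt "-2 -50 0 0 0 0 0.7" --pt "14 -50 5 0 0 0 0.7" --pt "14 -50 10 0 0 0 0.7"

```text
clock: 36.55
ee_pos: [0.4452, 0.1057, 0.1781]
orientation: [1.0, -0.001, 0.001, -0.0]
contact_force: [1.3, -1.2, -0.4]
finger_gap: 0.699
```

>>> carry_out --pt "14 -50 10 0 0 0 0.7" --pt "14 -50 10 0 0 0 0.7" --pt "14 -51 10 0 0 0 0.7" --pt "0 0 0 0 0 0 0.7" --pt "0 0 0 0 0 0 0.7"

```text
clock: 37.17
ee_pos: [0.4862, 0.2546, 0.1472]
orientation: [1.0, -0.0, -0.001, 0.0]
contact_force: [-0.8, -1.1, 0.0]
finger_gap: 0.699
```

```bash
python3 - <<'E'
from plan import *
grab('wrist','w21')
plan([(.494,.2667,.026,0)],mm=40)
E
```

```text
t 37.23 tcp [0.4863 0.2541 0.1476] phi -0.002 gap 0.702 F [-0.1 -0.2  0.1]
-> [0.494 0.267 0.026 0.   ] n 4
   2, -3, 30, 0, 0, 0
   2, -3, 31, 0, 0, 0
   2, -3, 30, 0, 0, 0
   2, -4, 31, 0, 0, 0
```

View pics/w21.png

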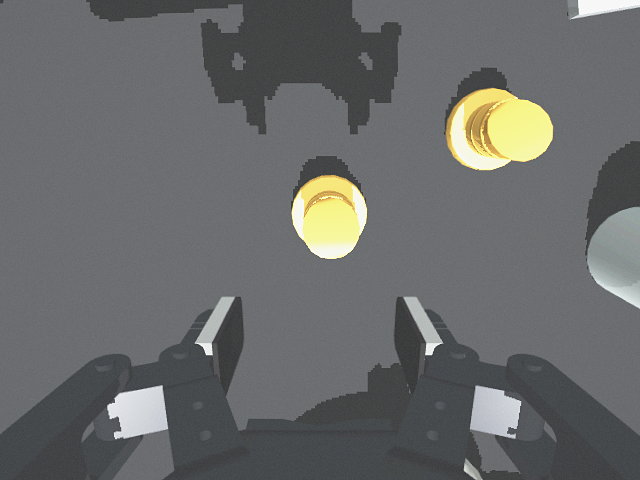

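>>> carry_out --pt "2 -3 30 0 0 0 0.7" --pt "2 -3 31 0 0 0 0.7" --pt "2 -3 30 0 0 0 0.7" --pt "1 -4 28 0 0 0 0.7" --pt "0 0 0 0 0 0 0.7"

```text
clock: 37.85
ee_pos: [0.4916, 0.2658, 0.0271]
orientation: [1.0, -0.002, -0.002, 0.001]
contact_force: [0.2, 1.3, 0.2]
finger_gap: 0.698
```

>>> carry_out --pt "0 0 1 0 0 0 0.7" --pt "0 0 0 0 0 0 0" --pt "0 0 0 0 0 0 0" --pt "0 0 0 0 0 0 0" --pt "0 0 0 0 0 0 0"

```text
clock: 38.48
ee_pos: [0.4954, 0.2684, 0.03]
orientation: [1.0, -0.001, 0.002, -0.0]
contact_force: [0.2, -1.3, 7.0]
finger_gap: 0.406
```

>>> carry_out --pt "0 0 -30 0 0 0 0" --pt "0 0 -50 0 0 0 0" --pt "0 0 -50 0 0 0 0" --pt "0 0 -50 0 0 0 0" --pt "0 0 0 0 0 0 0"

```text
clock: 39.1
ee_pos: [0.4972, 0.2694, 0.214]
orientation: [1.0, -0.001, 0.005, -0.002]
contact_force: [-0.6, 0.1, -0.6]
finger_gap: 0.404
```

```bash
python3 - <<'E'
from plan import *
grab('side','s22')
plan([(.42,.0,.2,0),(.41,-.2,.2,0),(.435,-.312,.15,0)],mm=55)
i=cv2.imread('pics/s22.png')
cv2.imwrite('pics/z22.png',cv2.resize(i[120:320,80:347],(800,600),interpolation=cv2.INTER_CUBIC))
E
```

```text
t 39.15 tcp [0.4952 0.2686 0.2107] phi -0.001 gap 0.405 F [-0.2  0.5 -2.5]
-> [0.42 0.   0.2  0.  ] n 6
   -12, 45, 2, 0, 0, 0
   -13, 45, 2, 0, 0, 0
   -12, 45, 1, 0, 0, 0
   -13, 45, 2, 0, 0, 0
   -12, 44, 1, 0, 0, 0
   -13, 45, 2, 0, -0.5, 0
-> [ 0.41 -0.2   0.2   0.  ] n 4
   -2, 50, 0, 0, 0, 0
   -3, 50, 0, 0, 0, 0
   -2, 50, 0, 0, 0, 0
   -3, 50, -1, 0, 0, 0
-> [ 0.435 -0.312  0.15   0.   ] n 3
   9, 37, 17, 0, 0, 0
   8, 37, 16, 0, 0, 0
   9, 38, 17, 0, 0, 0
```

View pics/z22.png

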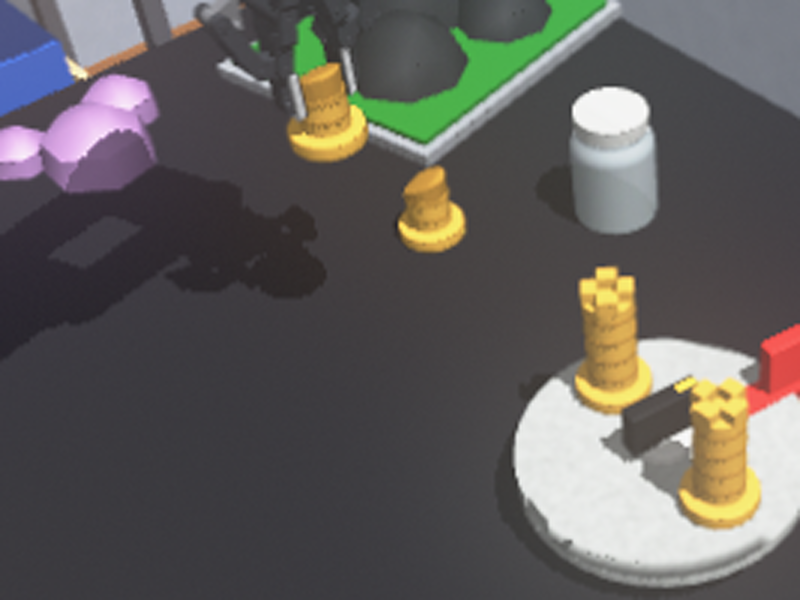

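>>> carry_out --pt "-12 45 2 0 0 0 0" --pt "-13 45 2 0 0 0 0" --pt "-12 45 1 0 0 0 0" --pt "-13 45 2 0 0 0 0" --pt "-12 44 1 0 0 0 0"

```text
clock: 39.78
ee_pos: [0.4288, 0.0429, 0.1972]
orientation: [1.0, -0.0, -0.002, -0.0]
contact_force: [0.7, -1.3, -2.1]
finger_gap: 0.405
```

>>> carry_out --pt "-13 45 2 0 0 0 0" --pt "-2 50 0 0 0 0 0" --pt "-3 50 0 0 0 0 0" --pt "-2 50 0 0 0 0 0" --pt "-3 50 0 0 0 0 0"

```text
clock: 40.4
ee_pos: [0.4063, -0.2015, 0.1954]
orientation: [1.0, -0.001, -0.002, -0.001]
contact_force: [0.8, -0.3, -1.8]
finger_gap: 0.403
```

>>> carry_out --pt "9 37 17 0 0 0 0" --pt "8 37 16 0 0 0 0" --pt "9 38 17 0 0 0 0" --pt "0 0 0 0 0 0 0" --pt "0 0 0 0 0 0 0"

```text
clock: 41.02
ee_pos: [0.4326, -0.3115, 0.1458]
orientation: [1.0, -0.001, -0.002, -0.002]
contact_force: [-0.9, 1.0, -1.6]
finger_gap: 0.404
```

```bash
python3 - <<'E'
from plan import *
grab('top','t23')
grab('wrist','w23')
plan([(.435,-.312,.042,0)],mm=40)
E
```

```text
t 41.12 tcp [ 0.4334 -0.3116  0.1472] phi -0.001 gap 0.4 F [-0.4 -0.4 -0.4]
-> [ 0.435 -0.312  0.042  0.   ] n 3
   1, 0, 35, 0, 0, 0
   0, 0, 35, 0, 0, 0
   1, 1, 35, 0, 0, 0
```

View pics/w23.png

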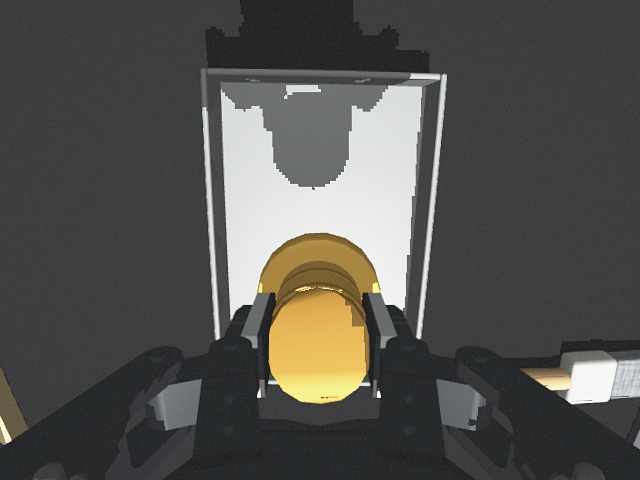

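```bash
python3 - <<'E'
import cv2
i=cv2.imread('pics/t23.png')
cv2.imwrite('pics/z23.png',cv2.resize(i[230:380,360:560],(800,600),interpolation=cv2.INTER_CUBIC))
E
```

```text
(no output)
```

View pics/z23.png

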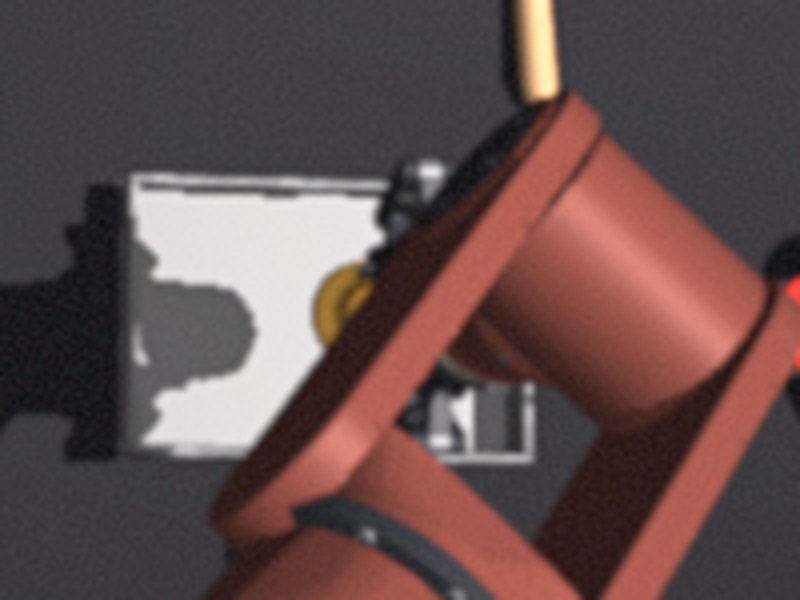

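>>> carry_out --pt "0 -32 0 0 0 0 0" --pt "1 -32 20 0 0 0 0" --pt "0 0 30 0 0 0 0" --pt "0 0 30 0 0 0 0" --pt "0 0 20 0 0 0 0"

```text
clock: 41.75
ee_pos: [0.4346, -0.2473, 0.0471]
orientation: [1.0, 0.0, -0.0, -0.0]
contact_force: [-0.6, 0.9, -1.6]
finger_gap: 0.405
```

>>> carry_out --pt "0 0 4 0 0 0 0" --pt "0 0 2 0 0 0 0" --pt "0 0 0 0 0 0 0" --pt "0 0 0 0 0 0 0"

```text
clock: 42.25
ee_pos: [0.4358, -0.2494, 0.0429]
orientation: [1.0, -0.001, 0.001, 0.0]
contact_force: [0.5, -0.3, -1.0]
finger_gap: 0.403
```

>>> carry_out --pt "0 0 5 0 0 0 0" --pt "0 0 3 0 0 0 0" --pt "0 0 2 0 0 0 0" --pt "0 0 0 0 0 0 0" --pt "0 0 0 0 0 0 0"

```text
clock: 42.88
ee_pos: [0.435, -0.249, 0.034]
orientation: [1.0, -0.001, -0.001, -0.001]
contact_force: [-5.9, 3.8, 15.2]
finger_gap: 0.401
```

>>> carry_out --pt "0 0 -1 0 0 0 0.5" --pt "0 0 0 0 0 0 0.7" --pt "0 0 -30 0 0 0 0.7" --pt "0 0 -60 0 0 0 0.7" --pt "0 0 -60 0 0 0 0.7"

```text
clock: 43.5
ee_pos: [0.4345, -0.2485, 0.1834]
orientation: [1.0, -0.001, -0.001, -0.001]
contact_force: [0.0, -0.6, -0.3]
finger_gap: 0.703
```

```bash
python3 - <<'E'
from plan import *
grab('wrist','w24'); grab('top','t24')
plan([(.42,-.1,.21,0),(.43,.1,.21,0),(.59,.31,.16,0)],mm=60)
E
```

```text
t 43.6 tcp [ 0.4398 -0.2526  0.191 ] phi -0.001 gap 0.704 F [ 1.2 -1.1  0. ]
-> [ 0.42 -0.1   0.21  0.  ] n 3
   -7, -51, -7, 0, 0, 0
   -6, -51, -7, 0.5, -0.5, 0
   -7, -50, -6, 0, 0, 0
-> [0.43 0.1  0.21 0.  ] n 4
   2, -50, 0, 0, 0, 0
   3, -50, 0, 0, 0, 0
   2, -50, 0, 0, 0, 0
   3, -50, 0, 0, 0, 0
-> [0.59 0.31 0.16 0.  ] n 5
   32, -42, 10, 0, 0, 0
   32, -42, 10, 0, 0, 0
   32, -42, 10, 0, 0, 0
   32, -42, 10, 0, 0, 0
   31, -43, 10, 0, 0, 0
```

View pics/t24.png

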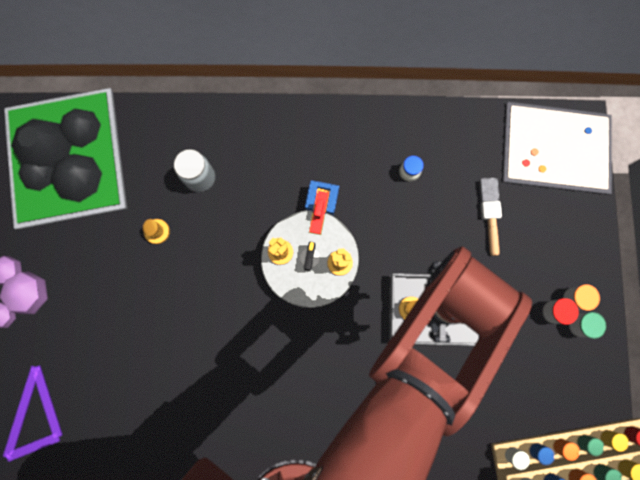

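Now C.

>>> carry_out --pt "-7 -51 -7 0 0 0 0.7" --pt "-6 -51 -7 0 0 0 0.7" --pt "-7 -50 -6 0 0 0 0.7" --pt "2 -50 0 0 0 0 0.7" --pt "3 -50 0 0 0 0 0.7"

```text
clock: 44.22
ee_pos: [0.4201, 0.0045, 0.2024]
orientation: [1.0, -0.001, 0.0, -0.0]
contact_force: [1.0, 0.2, 1.2]
finger_gap: 0.702
```

>>> carry_out --pt "2 -50 0 0 0 0 0.7" --pt "3 -50 0 0 0 0 0.7" --pt "32 -42 10 0 0 0 0.7" --pt "32 -42 10 0 0 0 0.7" --pt "32 -42 10 0 0 0 0.7"

```text
clock: 44.85
ee_pos: [0.5223, 0.2305, 0.1717]
orientation: [1.0, -0.0, -0.0, 0.0]
contact_force: [0.2, -0.7, 1.1]
finger_gap: 0.701
```

>>> carry_out --pt "32 -42 10 0 0 0 0.7" --pt "31 -43 10 0 0 0 0.7" --pt "0 0 0 0 0 0 0.7" --pt "0 0 0 0 0 0 0.7"

```text
clock: 45.35
ee_pos: [0.584, 0.3133, 0.1516]
orientation: [1.0, -0.001, -0.001, 0.001]
contact_force: [0.4, -0.8, -0.1]
finger_gap: 0.7
```

```bash
python3 - <<'E'
from plan import *
grab('wrist','w25'); grab('top','t25')
plan([(.606,.327,.026,0)],mm=40)
i=cv2.imread('pics/t25.png')
cv2.imwrite('pics/z25.png',cv2.resize(i[230:380,360:560],(800,600),interpolation=cv2.INTER_CUBIC))
E
```

```text
t 45.45 tcp [0.5843 0.3128 0.1532] phi -0.002 gap 0.701 F [ 0.2 -0.9  0.5]
-> [0.606 0.327 0.026 0.   ] n 4
   5, -4, 32, 0, 0, 0
   6, -3, 32, 0, 0, 0
   5, -4, 32, 0, 0, 0
   6, -3, 31, 0, 0, 0
```

View pics/w25.png

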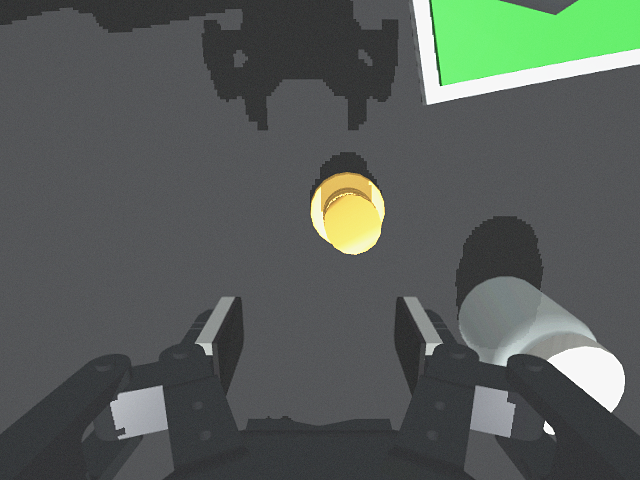

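View pics/z25.png

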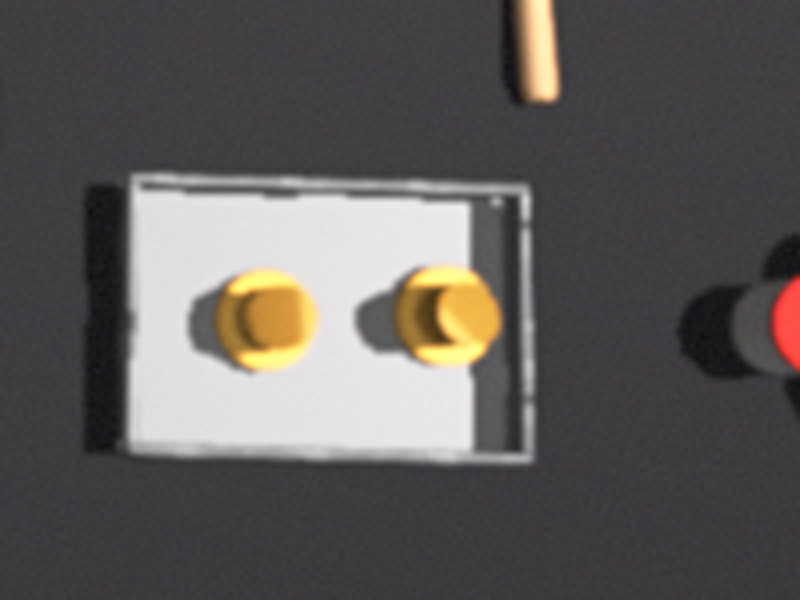

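```bash
python3 - <<'E'
from fit import *
f=load('t25'); g=grab('side','s25')
Mt,Ms=ymask(f),ymask(g)
for n,u,v in [('D',427,310),('E',471,309)]:
    x0=at(f,u,v,.01); print(n,x0.round(4),[ [v.round(4) for v in fit_tower([(q,m)],x0,.05,0)] for q,m in ((f,Mt),(g,Ms))])
z=lambda u,v:(360+(u+.5)/4-.5,230+(v+.5)/4-.5)
for p in [(132,177),(528,187),(532,460),(125,447)]: print(at(f,*z(*p),.04).round(4))
i=cv2.imread('pics/s25.png')
cv2.imwrite('pics/z26.png',cv2.resize(i[310:480,280:480],(706,600),interpolation=cv2.INTER_CUBIC))
E
```

```text
D [ 0.4327 -0.2875  0.01  ] [[array([ 0.4345, -0.2838,  0.0435]), np.float64(387.3608)], [array([ 0.4382, -0.28  ,  0.0413]), np.float64(457.6392)]]
E [ 0.4355 -0.387   0.01  ] [[array([ 0.4369, -0.3884,  0.0373]), np.float64(277.4431)], [array([ 0.4402, -0.3807,  0.0455]), np.float64(391.3451)]]
[ 0.51   -0.2071  0.04  ]
[ 0.5063 -0.4269  0.04  ]
[ 0.3581 -0.423   0.04  ]
[ 0.3643 -0.2017  0.04  ]
```

View pics/z26.png

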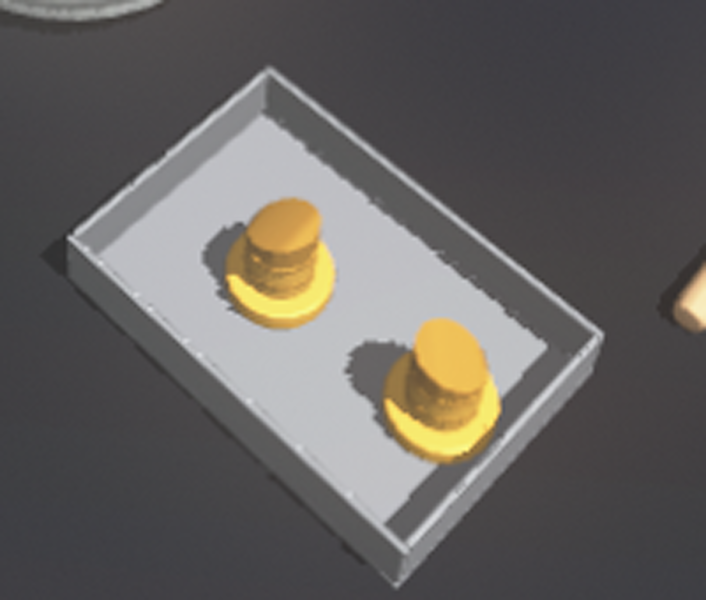

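>>> carry_out --pt "5 -4 32 0 0 0 0.7" --pt "6 -3 32 0 0 0 0.7" --pt "5 -4 32 0 0 0 0.7" --pt "6 -3 29 0 0 0 0.7" --pt "0 0 0 0 0 0 0.7"

```text
clock: 46.12
ee_pos: [0.6046, 0.326, 0.0258]
orientation: [1.0, -0.001, -0.002, 0.001]
contact_force: [-0.5, -0.3, 0.9]
finger_gap: 0.697
```

>>> carry_out --pt "0 0 0 0 0 0 0.7" --pt "0 0 0 0 0 0 0" --pt "0 0 0 0 0 0 0" --pt "0 0 0 0 0 0 0" --pt "0 0 0 0 0 0 0"

```text
clock: 46.75
ee_pos: [0.6084, 0.3284, 0.0308]
orientation: [1.0, -0.001, 0.002, -0.001]
contact_force: [-1.0, -0.7, 5.9]
finger_gap: 0.399
```

>>> carry_out --pt "0 0 -30 0 0 0 0" --pt "0 0 -50 0 0 0 0" --pt "0 0 -50 0 0 0 0" --pt "0 0 -50 0 0 0 0" --pt "0 0 0 0 0 0 0"

```text
clock: 47.38
ee_pos: [0.6104, 0.3294, 0.2152]
orientation: [1.0, -0.001, 0.006, -0.003]
contact_force: [0.6, 0.6, -1.5]
finger_gap: 0.399
```

```bash
python3 - <<'E'
from plan import *
grab('side','s27'); grab('wrist','w27')
plan([(.43,.10,.21,-.5),(.40,-.15,.21,-1.2),(.399,-.333,.16,-1.57)],mm=55)
E
```

```text
t 47.48 tcp [0.6067 0.3277 0.2082] phi -0.001 gap 0.399 F [ 0.   0.9 -2.4]
-> [ 0.43  0.1   0.21 -0.5 ] n 6
   -29, 38, 0, 0, 0, 5
   -26, 40, 0, 0, 0, 4.5
   -23, 42, -1, 0, 0, 5
   -19, 44, 0, 0, 0, 4.5
   -15, 46, -1, 0, 0, 5
   -12, 47, 0, 0, 0, 4.5
-> [ 0.4  -0.15  0.21 -1.2 ] n 5
   19, 47, 0, 0, 0, 8
   25, 44, 0, 0, 0, 8
   31, 40, 0, 0, 0, 8
   36, 35, 0, 0, 0, 8
   40, 30, 0, 0, 0, 8
-> [ 0.399 -0.333  0.16  -1.57 ] n 4
   43, 17, 12, 0, 0, 5.5
   44, 13, 13, 0, 0, 5.5
   45, 8, 12, 0, 0, 5
   45, 4, 13, 0, 0, 5.5
```

View pics/w27.png

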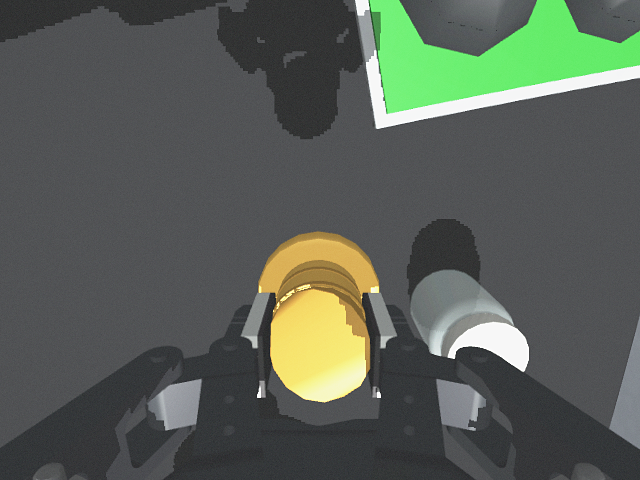

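>>> carry_out --pt "-29 38 0 0 0 5 0" --pt "-26 40 0 0 0 4.5 0" --pt "-23 42 -1 0 0 5 0" --pt "-19 44 0 0 0 4.5 0" --pt "-15 46 -1 0 0 5 0"

```text
clock: 48.1
ee_pos: [0.4568, 0.1369, 0.2066]
orientation: [0.978, -0.21, -0.003, 0.001]
contact_force: [0.8, -1.2, -0.7]
finger_gap: 0.406
```

>>> carry_out --pt "-12 47 0 0 0 4.5 0" --pt "19 47 0 0 0 8 0" --pt "25 44 0 0 0 8 0" --pt "31 40 0 0 0 8 0" --pt "36 35 0 0 0 8 0"

```text
clock: 48.72
ee_pos: [0.4037, -0.1011, 0.2071]
orientation: [0.862, -0.506, -0.002, 0.0]
contact_force: [0.7, 0.5, -0.9]
finger_gap: 0.404
```

>>> carry_out --pt "40 30 0 0 0 8 0" --pt "43 17 12 0 0 5.5 0" --pt "44 13 13 0 0 5.5 0" --pt "45 8 12 0 0 5 0" --pt "45 4 13 0 0 5.5 0"

```text
clock: 49.35
ee_pos: [0.3978, -0.3328, 0.1563]
orientation: [-0.705, 0.709, 0.003, 0.0]
contact_force: [-0.7, 0.1, -0.1]
finger_gap: 0.404
```

>>> carry_out --pt "0 0 0 0 0 0 0" --pt "0 0 0 0 0 0 0"

```text
clock: 49.6
ee_pos: [0.3982, -0.3312, 0.1575]
orientation: [-0.707, 0.708, 0.003, 0.0]
contact_force: [1.8, -0.1, -1.8]
finger_gap: 0.401
```

```bash
python3 - <<'E'
from plan import *
grab('wrist','w28'); grab('side','s28')
plan([(.399,-.333,.05,-1.57)],mm=40)
i=cv2.imread('pics/s28.png')
cv2.imwrite('pics/z28.png',cv2.resize(i[280:480,260:500],(720,600),interpolation=cv2.INTER_CUBIC))
E
```

```text
t 49.7 tcp [ 0.3991 -0.3313  0.1589] phi -1.571 gap 0.404 F [ 0.4  0.1 -0.8]
-> [ 0.399 -0.333  0.05  -1.57 ] n 3
   1, 0, 36, 0, 0, 0
   0, 0, 36, 0, 0, 0
   1, 0, 37, 0, 0, 0
```

View pics/w28.png

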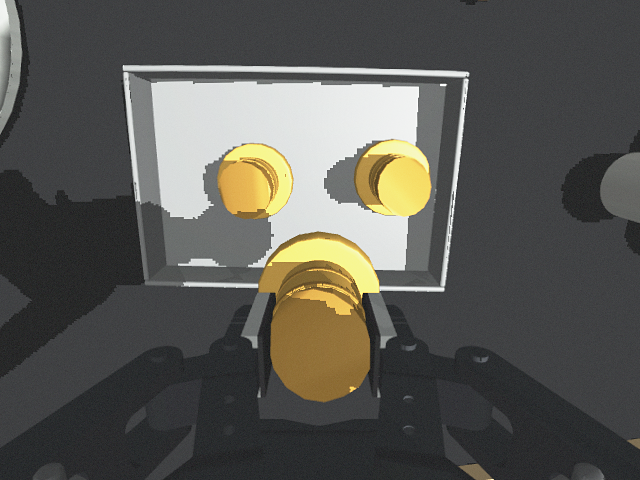

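View pics/z28.png

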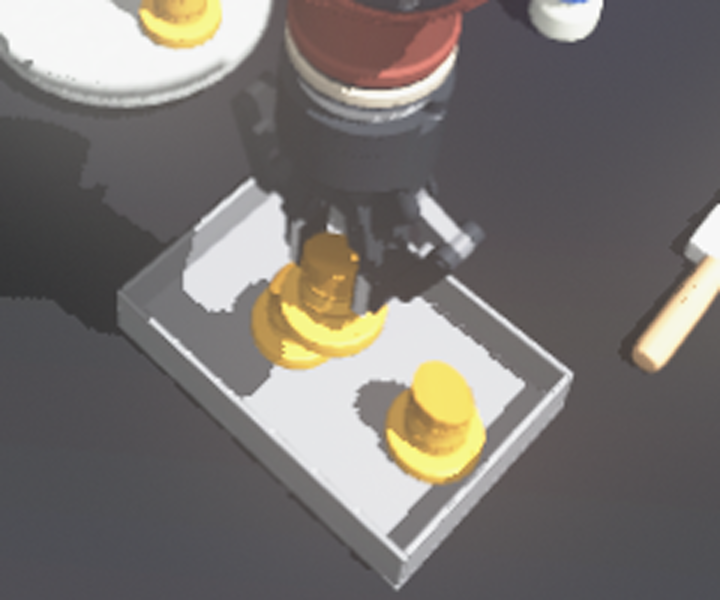

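```bash
python3 - <<'E'
from h import *
f=load('w28')
for n,u,v,z in [('D',256,181,.018),('E',393,177,.018),('wall',200,281,.04),('wallr',400,287,.04),('far',300,69,.04)]: print(n,at(f,u,v,z).round(4))
E
```

```text
D [ 0.4346 -0.2858  0.018 ]
E [ 0.4374 -0.385   0.018 ]
wall [ 0.3656 -0.2454  0.04  ]
wallr [ 0.361 -0.39   0.04 ]
far [ 0.507  -0.3198  0.04  ]
```

>>> carry_out --pt "2 0 36 0 0 0 0" --pt "2 0 36 0 0 0 0" --pt "0 0 30 0 0 0 0" --pt "0 0 0 0 0 0 0" --pt "0 0 0 0 0 0 0"

```text
clock: 50.32
ee_pos: [0.4004, -0.3371, 0.0592]
orientation: [-0.707, 0.707, -0.001, 0.0]
contact_force: [-0.5, -0.2, -1.2]
finger_gap: 0.4
```

```bash
python3 - <<'E'
from plan import *
grab('wrist','w29')
plan([(.399,-.335,.035,-1.57)],mm=40)
E
```

```text
t 50.38 tcp [ 0.4008 -0.3376  0.0597] phi -1.571 gap 0.404 F [ 0.3 -0.6 -0.7]
-> [ 0.399 -0.335  0.035 -1.57 ] n 1
   -3, 2, 25, 0, 0, 0
```

View pics/w29.png

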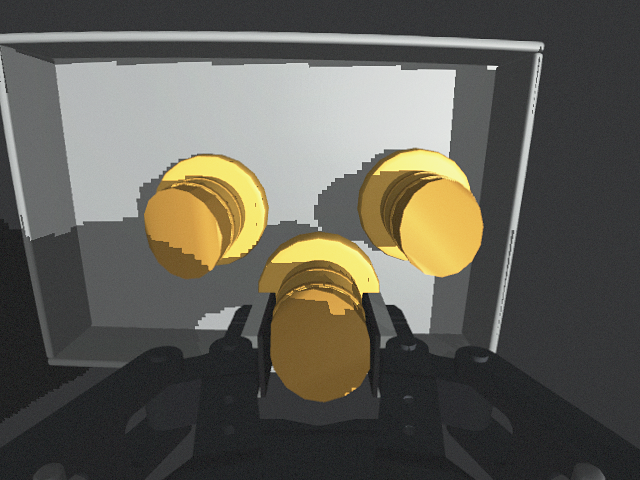

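Clear of both neighbours; lower further.

>>> carry_out --pt "-2 2 8 0 0 0 0" --pt "0 0 8 0 0 0 0" --pt "0 0 4 0 0 0 0" --pt "0 0 2 0 0 0 0" --pt "0 0 0 0 0 0 0"

```text
clock: 51.0
ee_pos: [0.3974, -0.3348, 0.0356]
orientation: [-0.707, 0.708, 0.0, 0.0]
contact_force: [-1.0, -0.7, -1.1]
finger_gap: 0.4
```

>>> carry_out --pt "0 0 2 0 0 0 0" --pt "0 0 0 0 0 0 0" --pt "0 0 0 0 0 0 0"

```text
clock: 51.38
ee_pos: [0.3978, -0.3353, 0.0347]
orientation: [-0.707, 0.708, -0.0, 0.0]
contact_force: [-1.4, 1.7, 6.0]
finger_gap: 0.401
```

>>> carry_out --pt "0 0 0 0 0 0 0.5" --pt "0 0 0 0 0 0 0.55" --pt "0 0 -25 0 0 0 0.55" --pt "0 0 -50 0 0 0 0.55" --pt "0 0 -60 0 0 0 0.6"

```text
clock: 52.0
ee_pos: [0.3967, -0.334, 0.1686]
orientation: [-0.707, 0.708, 0.002, 0.0]
contact_force: [0.5, -0.2, 1.0]
finger_gap: 0.602
```

>>> carry_out --pt "-50 0 -10 0 0 0 0.6" --pt "-50 0 -10 0 0 0 0.6" --pt "-50 0 0 0 0 0 0.6" --pt "-50 0 0 0 0 0 0.6" --pt "-50 0 0 0 0 0 0.6"

```text
clock: 52.62
ee_pos: [0.3978, -0.0835, 0.1889]
orientation: [-0.706, 0.708, -0.0, 0.0]
contact_force: [0.1, -0.4, 0.6]
finger_gap: 0.6
```

>>> carry_out --pt "-50 0 0 0 0 0 0.6" --pt "-50 0 0 0 0 0 0.6" --pt "-50 0 0 0 0 0 0.6" --pt "-50 0 0 0 0 0 0.6" --pt "-50 0 0 0 0 0 0.6"

```text
clock: 53.25
ee_pos: [0.3981, 0.1668, 0.189]
orientation: [-0.707, 0.708, -0.0, 0.001]
contact_force: [0.8, -0.2, -0.1]
finger_gap: 0.603
```

>>> carry_out --pt "-50 0 0 0 0 0 0.6" --pt "0 0 0 0 0 0 0.6" --pt "0 0 0 0 0 0 0.6"

```text
clock: 53.62
ee_pos: [0.398, 0.2147, 0.1886]
orientation: [-0.707, 0.707, -0.0, -0.0]
contact_force: [0.2, -0.5, -0.3]
finger_gap: 0.597
```

```bash
python3 - <<'E'
from plan import *
from fit import *
f=grab('top','t30'); g=grab('side','s30')
plan([])
Mt,Ms=ymask(f),ymask(g)
for n,x0 in [('C',(.398,-.335)),('D',(.435,-.2845)),('E',(.437,-.384))]:
    print(n,fit_tower([(f,Mt)],x0,.05,0)[0].round(4))
i=cv2.imread('pics/t30.png')
cv2.imwrite('pics/z30.png',cv2.resize(i[170:370,240:507],(800,600),interpolation=cv2.INTER_CUBIC))
i=cv2.imread('pics/s30.png')
cv2.imwrite('pics/z31.png',cv2.resize(i[190:470,230:480],(536,600),interpolation=cv2.INTER_CUBIC))
E
```

```text
t 53.73 tcp [0.3982 0.214  0.1887] phi -1.573 gap 0.6 F [0.2 0.2 0.4]
C [ 0.3993 -0.3375  0.0459]
D [ 0.4332 -0.2851  0.0488]
E [ 0.4366 -0.3889  0.0409]
```

View pics/z30.png

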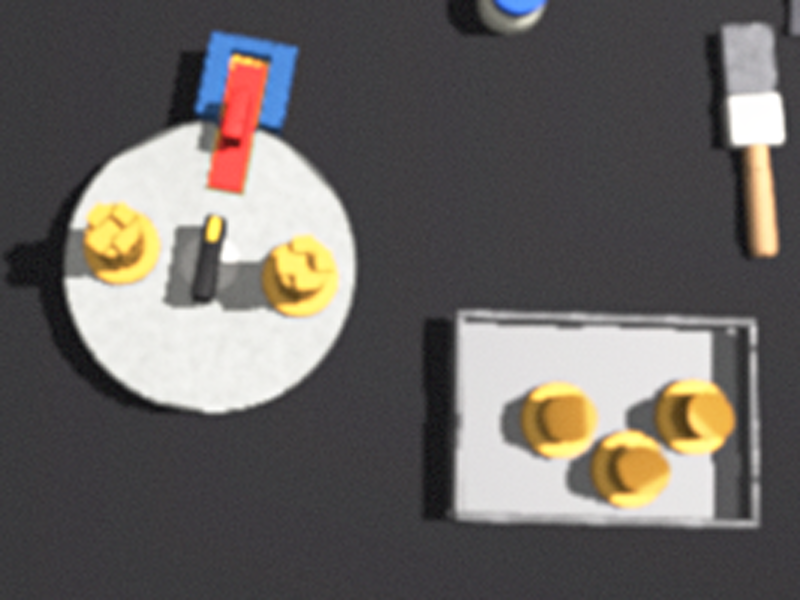

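View pics/z31.png

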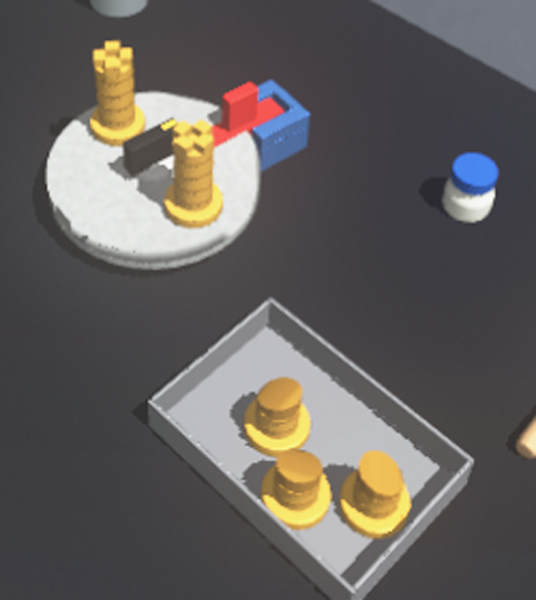

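```bash
python3 -c "
from plant import manip
print(manip.sign_off())"
```

```text
the job is handed in; nothing more can be done
None
```

The job is handed in at about 54 s of the 210 s allowed. The hand-in gave no verdict, so everything below rests on my own pictures.

- **Disc and key:** I turned the disc about 1.5 rad clockwise by the handle until the keyway lined up with the slot. The key first touched the inner end of the keyway, so I shifted it 5 mm outwards and then lowered it home. The last pictures show it flat, below the disc's top face, and still in line with the slot. It sits a few millimetres inward along the slot, inside the 12 mm limit.
- **Whole castings:** there were two, and both stand upright on the disc, about 66 mm from the axis on either side of the handle.
- **Snapped castings:** there were three, and all stand in the tray. One ended about 35 mm from where I released it, probably the announced knock, so I placed the third in the free space beside it.
- **Bystanders:** the jar, pot and brush are where they started, as far as the pictures show. The gripper ended clear of everything, and no tool-force reading I took passed about 17 N.
- **Disagreement between checks:** the top, side and wrist cameras differed by 2 to 8 mm on casting positions, most for the two castings standing in the tray. This is small against the limits.

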